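# Clamp a worn bush in a spring-arm vee clamp

## Task

Clamp the rusty bush in the spring clamp: draw the blue arm back by its red handle until its catch holds it open by itself, feeling for the catch, which sits just before a buffer stop that must not be leaned on hard. Then stand the bush gently upright in the vee without disturbing the cocked arm, let go, and push the yellow trigger so that the arm snaps shut and holds the bush against the vee. Leave the grease pot and the dowel pin where they are.

Things in the scene. Friction and masses are not known exactly. Their poses are not given: they have to be found in the camera images.
- clamp_base: aluminium base plate of the clamp, 12 mm thick, fixed to the bench; origin on its underside (z = 0); it spans x -70 to 120 mm and y -120 to 30 mm of its frame. In its frame: pivot at x 70, y 0; vee seat at x -20, y -40. As placed, +y of this frame points away from the robot and +x across to the right (yaw about -0.7); its yaw gives the directions below
- pivot (a point): point on the vertical hinge axis of the blue arm (38 mm above the bench, at the underside of the arm). Beware: the tall upright machine spindle in red wrapping that stands on the bench close in front of the robot is solid and fixed: 155 mm diameter, 825 mm high, axis at world x 328, y 63 mm. Go over or round it to reach the clamp and keep the whole robot clear of it
- clamp_arm (a joint): angle of the blue sprung arm (16 mm wide, top 52 mm above the bench): 0 = shut, pointing along -x of the base frame from the pivot; grows as it is drawn back towards +y (clockwise from above). A spring pulls it shut: 4.7 N at the handle when shut, rising evenly to 7.4 N at 1 rad. The sear catches by itself somewhere between 0.70 and 1.10 rad, set differently each time, not measured
- handle (a point): centre of the grip of the red handle, an upright round post 16 mm in diameter on the blue arm, 130 mm from the pivot; this point is 95 mm above the bench, the red grip reaches from 72 to 118 mm above it; the arm below has its top at 52 mm. At arm angle a it stands at pivot + (-130 cos a, +130 sin a) mm in the base frame
- stop: grey block with a rubber buffer that ends the arm's travel (origin 25 mm above the bench). The arm meets it about 5 mm of handle travel behind the catch (lifting the sear adds up to 2 N before the catch); then the hand feels 3 N more at once and 6 N more for each further mm. Over 30 N on the buffer (16 N at the handle above the spring's own pull) damages it
- trigger_post (a point): centre of the yellow grip of the trigger, an upright round post 16 mm in diameter; this point is 86 mm above the bench, the yellow grip reaches from 75 to 97 mm; push it along +x of the base frame: after 1 mm of play and 3 to 9 mm more, at 3 to 6 N, it lifts the sear and the arm is let go; hard end at 19 mm; its spring brings it back. It turns about a hinge 10 mm from it in +x and 42 mm in +y
- vee: dark steel vee block on the plate, 50 mm wide, top 62 mm above the bench, opening towards +y of the base frame; origin on the plate's top (12 mm above the bench) below the axis of a seated bush
- vee_seat (a point): where the bush's centre lies when it stands on the plate and touches both faces of the vee: 54 mm above the bench, 42 mm above the plate. The shut arm's rubber pad pushes it there along -y of the base frame, over up to 15 mm. Beside the seat along +-x only parts below 38 mm stand within 60 mm
- pad: round rubber pad on the blue arm, 20 mm diameter, 10 mm thick, 90 mm from the pivot, 45 mm above the bench, that presses on the bush when the arm is shut (arm angle then about 0.04 rad); origin at its root on the arm
- bush_center (a point): centre, half-way up, of the rusty hollow bush standing on the bench, 52 mm diameter, 85 mm tall, 0.6 to 0.9 kg; z is its axis
- bush: the same rusty bush; origin at the centre of its underside
- grease_pot: bystander: white grease pot with green lid, 63 mm diameter, 54 mm tall, origin at its underside; to be left alone
- dowel_pin: bystander: steel dowel pin standing on end, 21 mm diameter, 42 mm tall, origin at its underside; to be left alone

How it is judged:
By the outcome, as a careful person would: the job done as asked, in the order asked, and still so for the second after the job is handed in, with the robot touching nothing.
It also fails if it takes over 72 s, if anything falls off the work surface, if the arm or the gripper's body presses on something with over 40 N, if the wrist force passes 120 N, or if a joint passes its speed limit or range.

## Robot

A 6-joint arm with a two-finger parallel gripper is mounted at the origin on the work surface; the furniture and walls round the work are solid. World frame = base frame: x ahead of the robot, y to its left, z up, the work surface at z = 0. Lengths are in m, angles in rad, forces in N, time in s.
With the tool pointing down it reaches from about 0.3 to 0.875 m from the base axis. Payload 6.4 kg.
Tool frame: the origin (TCP) lies between the finger pads; the fingertips stand 11 mm ahead of it and the grasp point (between the pads) lies 8 mm behind it (ctrl.tcp_to_tips is the y of the fingertips in the tool frame, in m); y points along the fingers, x is the direction in which the jaws open and shut, and the axes are right-handed (so a half turn about y gives the same grasp; the last joint's range is limited). The gripper opens to 85 mm and grips with 20 to 120 N. Pads are 22 mm wide; open, the fingers measure 114 mm over their backs; the gripper's body (76 mm by 85 mm) begins 54 mm behind the grasp point. The pads swing forward as they close: fully open they stand 13 mm farther back than shut.
Start: joints at [0.932, 0.181, 1.607, -0, 1.354, -0.206], TCP at [0.241, 0.522, 0.242] pointing down, gripper open.
Joint ranges: [-2.99, 2.99], [-0.89, 2.07], [0.3, 2.58], [-1.14, 4.28], [0, 2.63], [-3.12, 3.12]. Speed limits (rad/s): [2.57, 2.57, 3.01, 3.14, 3.14, 3.14].

## Interface

Orientations are given as a unit quaternion [w, x, y, z].
In Python, from bench import ctrl gives the robot as it stands.
- The arm moves only by the tool apply_moves, never from a script. Its argument "plan" is text: rows parted by semicolons, each of 7 numbers parted by spaces: the shift along the tool's x, y, z each as a share of 0.05 m, from -1 to 1, then the turn, a rotation vector about the tool's x, y, z each as a share of 0.12 rad, from -1 to 1, then the opening, from 0 (shut) to 1 (fully open). In form: dx dy dz wx wy wz claw; .... A call has exactly 5 rows; each row shifts and turns the commanded pose from where the row before left it, along the tool's axes as they then stand; what a row does not reach is not made up. A row lasts 1/10 s, in which the tool goes at most 50 mm and 8.59 degrees, less where a joint would pass 70% of its speed; a pose out of reach is approached as far as the arm can. A call with a number of a shift or a turn outside -1 to 1 is refused whole. A call with a gripper value outside its range is refused whole. The fingers move at their own pace and stop on an object; the grip force is fixed at half the most. Time passes only in rows, so rows that do not move let the fingers close, or fill a call up. It gives the time, the measured TCP pose, the force and the opening at its end, in the units of the state.
- ctrl.get_obs(): the state, without advancing time (a new reading comes with each control period).
- ctrl.camera(name): name is "scene" or "side" or "wrist"; returns the picture (480x640x3 uint8, red, green, blue); there is no depth.
- ctrl.get_calibration(name): a dict with "intrinsics" (3x3 intrinsics, pixels), "k1" (the pictures are not rectified: a ray, as slopes to the right and down, at radius r is drawn at 1 + k1 r^2 times it, then the intrinsics apply), "R" (3x3) and "t" (3): a world point X has camera coordinates R X + t. Camera axes: x right, y down, z forward; pixel columns grow to the right and rows downward; lengths in m; the calibration is good to about 2 mm. A picture is of the moment at which its call begins: read the wrist's pose just before it. get_calibration takes no time and is no camera call; for the wrist camera it gives the pose at the moment of the call.
- ctrl.hand_in(): hands the job in, once; it reports no verdict.
Trained networks look in the newest picture that a camera, given by its name, has taken for a name from the list of things; names that differ only in an ending like _2 or _b are one class to them, and where a whole thing is asked for, a point or a joint stands for the part that bears it (a point fixed in the world has none). Each returns a list of dicts, best first, with "score" (0 to 1); they miss things now and then, are a little off and sometimes report something else, mostly with a low value. They report only what shows in the picture. A call takes as long as a camera call.
- ctrl.recognise(camera, target): "point" ([x, y, z] in m, in world coordinates, good to about 4 mm: the middle of the surface that is visible of it).
The state is a dict: "time_s": time; "q": joint angles; "dq": joint speeds; "joint_efforts": joint torques, N m; "eef_pos": TCP position; "eef_rot": TCP orientation; "wrist_force": force on the tool from outside, world axes, zero at the start; "torque": the same for the moment, N m; "opening": opening from 0.0 (shut) to 1.0 (fully open).
Only numpy, scipy, OpenCV 4.12 (cv2) and the standard library are available. Lean on these libraries where they do the work, as an engineer would, in place of code of your own. Each camera call takes 0.05 s, during which the arm holds its last target.

## Working session

There is one attempt and no reset: what is moved stays moved. The work goes in short steps, Python scripts to look and compute and a tool call to move; the robot and the scene stay as the last step left them, time stands still between calls to the robot, and variables do not carry over. Pictures are saved under pics/ and viewed, and the job is handed in when it is done.

Besides the shell and the picture viewer there is one more tool, called after ">>>" as name(argument=value, ...), one argument or row to a line, values as JSON. apply_moves: Moves the arm, as the interface text tells. Shift numbers are shares of 0.05 m and turn numbers shares of 0.12 rad, none past 1 either way. Its arguments: {"type":"object","properties":{"plan":{"type":"string"}},"required":["plan"]}

```bash
ls; mkdir -p pics
cat > h.py <<'E'
import numpy as np, cv2
from bench import ctrl
from scipy.spatial.transform import Rotation as R
np.set_printoptions(precision=4,suppress=True)
def pic(c,n):
    im=ctrl.camera(c); cv2.imwrite(f'pics/{n}.png',im[:,:,::-1]); return im
def proj(c,X):
    k=ctrl.get_calibration(c);X=np.atleast_2d(X);p=X@np.array(k['R']).T+np.array(k['t'])
    s=p[:,:2]/p[:,2:];r2=(s**2).sum(1,keepdims=True);s=s*(1+k['k1']*r2);K=np.array(k['intrinsics'])
    return s@K[:2,:2].T+K[:2,2]
def unproj(c,uv,z):
    k=ctrl.get_calibration(c);K=np.array(k['intrinsics'])
    d=(np.array(uv,float)-K[:2,2])/np.array([K[0,0],K[1,1]]);s=d.copy()
    for _ in range(20): s=d/(1+k['k1']*(s@s))
    Rm=np.array(k['R']);o=-Rm.T@np.array(k['t']);v=Rm.T@np.array([s[0],s[1],1])
    return o+v*(z-o[2])/v[2]
E
python3 - <<'E'
from h import *
o=ctrl.get_obs();print(o)
for c in ('scene','side','wrist'):
    pic(c,c+'0')
    k=ctrl.get_calibration(c);print(c,-np.array(k['R']).T@np.array(k['t']),k['intrinsics'],k['k1'])
    if c!='wrist':
      for t in ('clamp_base','pivot','handle','stop','trigger_post','vee','pad','bush','grease_pot','dowel_pin'):
        print(t,[(np.round(d['point'],4),round(d['score'],2)) for d in ctrl.recognise(c,t)][:2])
print(ctrl.get_obs()['time_s'])
E
```

```text
pics
{'time_s': 0.0, 'q': array([ 0.9317,  0.1815,  1.608 , -0.    ,  1.3538, -0.2063]), 'dq': array([-0.0017, -0.001 ,  0.0009, -0.    ,  0.0002, -0.0017]), 'joint_efforts': array([  0.0007, -44.4883, -35.1336,  -0.0003,   0.0092,  -0.    ]), 'eef_pos': array([0.2408, 0.5215, 0.2414]), 'eef_rot': array([-0.5955,  0.5959,  0.3804, -0.3816]), 'wrist_force': array([ 0.5484,  0.5223, -0.1299]), 'torque': array([ 0.0129, -0.0124,  0.0606]), 'opening': 0.9987091209527639}
scene [0.4758 1.0657 0.4712] [[440.6146   0.     310.4135]
 [  0.     440.6146 241.1386]
 [  0.       0.       1.    ]] 0.010681297934199837
clamp_base [(array([0.3641, 0.4402, 0.0132]), 0.83)]
pivot [(array([0.3593, 0.4458, 0.013 ]), 0.58)]
handle [(array([0.3717, 0.4688, 0.0515]), 0.64), (array([0.284 , 0.3467, 0.0679]), 0.28)]
stop [(array([0.3554, 0.4184, 0.031 ]), 0.51)]
trigger_post [(array([0.3559, 0.3226, 0.0553]), 0.53), (array([0.3675, 0.4709, 0.0506]), 0.31)]
vee [(array([0.3224, 0.4129, 0.0474]), 0.74)]
pad []
bush [(array([0.2809, 0.3419, 0.0635]), 0.8)]
grease_pot [(array([0.524 , 0.305 , 0.0423]), 0.71), (
[... 173 characters left out ...]
.3787]
 [  0.       0.       1.    ]] -0.14732334143966705
clamp_base [(array([0.3646, 0.4253, 0.0172]), 0.92)]
pivot [(array([0.3633, 0.4259, 0.0159]), 0.79)]
handle [(array([0.3982, 0.4505, 0.0543]), 0.63)]
stop [(array([0.3627, 0.4146, 0.0271]), 0.42)]
trigger_post [(array([0.3643, 0.3196, 0.036 ]), 0.93)]
vee [(array([0.3078, 0.4196, 0.0617]), 0.66)]
pad [(array([0.3469, 0.4632, 0.0522]), 0.38)]
bush [(array([0.289 , 0.3386, 0.0682]), 0.81)]
grease_pot [(array([0.5239, 0.2959, 0.0498]), 0.92)]
dowel_pin [(array([0.4892, 0.1879, 0.0327]), 0.77)]
wrist [0.1803 0.5501 0.3736] [[366.5489   0.     318.6195]
 [  0.     366.5489 243.8316]
 [  0.       0.       1.    ]] -0.07382874204202935
1.15
```

View pics/scene0.png

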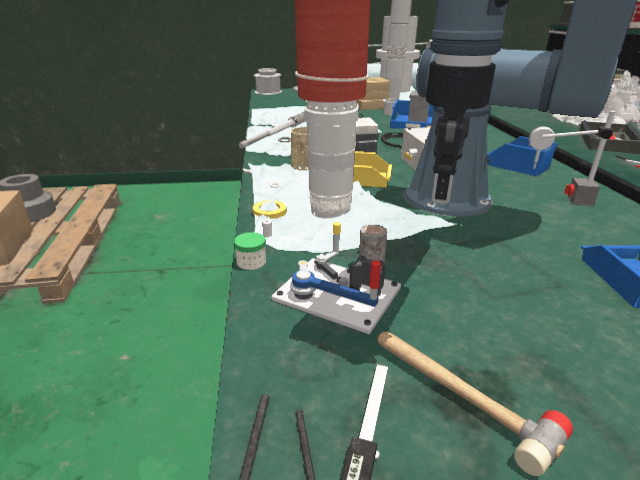

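View pics/side0.png

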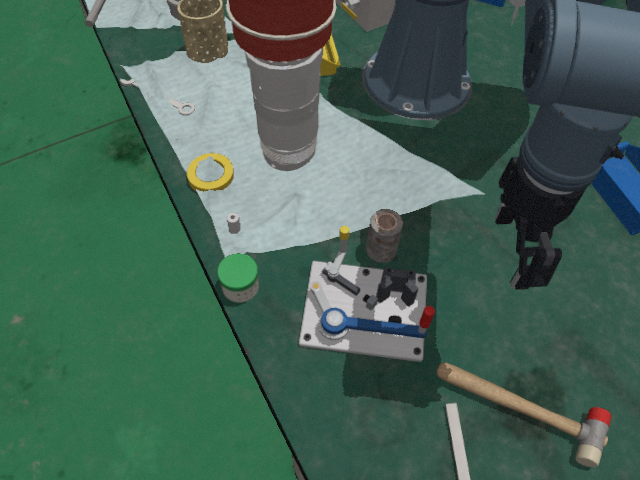

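View pics/wrist0.png

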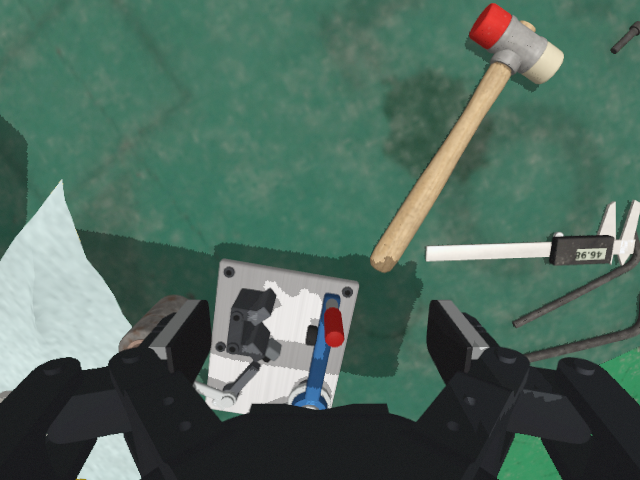

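Run:
```python
import cv2
a=cv2.imread('pics/side0.png')[200:380,220:450]; cv2.imwrite('pics/s_c.png',cv2.resize(a,None,fx=3.4,fy=3.3,interpolation=cv2.INTER_CUBIC))
a=cv2.imread('pics/scene0.png')[210:340,260:420]; cv2.imwrite('pics/c_c.png',cv2.resize(a,None,fx=4.5,fy=4.5,interpolation=cv2.INTER_CUBIC))
```

```text
(no output)
```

View pics/s_c.png

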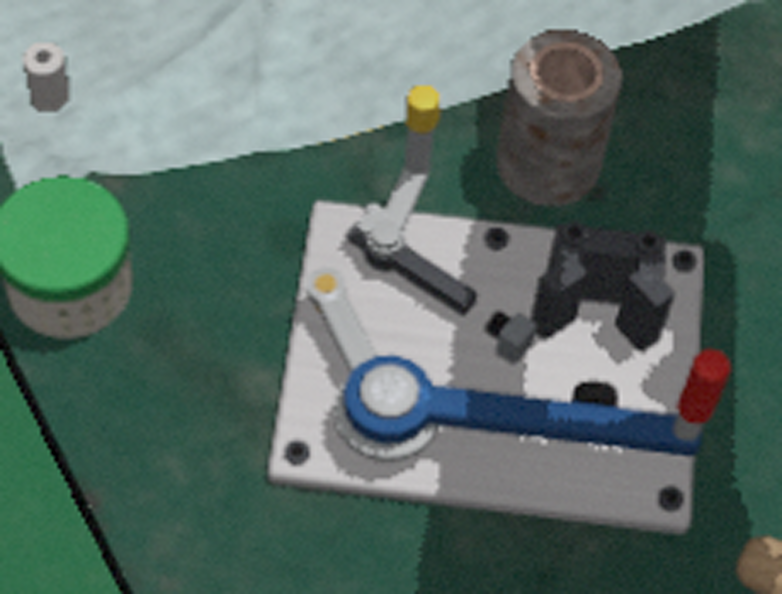

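View pics/c_c.png

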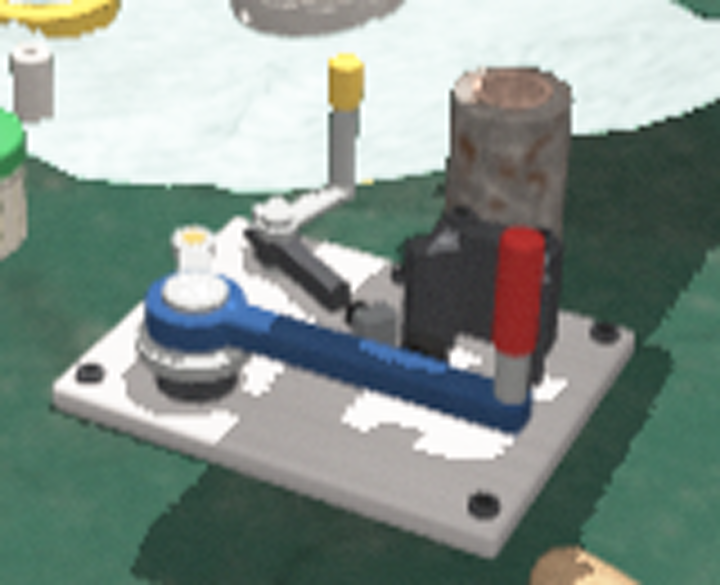

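```bash
cat > fit.py <<'E'
from h import *
from scipy.optimize import least_squares
S=lambda u,v:np.array([220+u/3.4,200+v/3.3]); C=lambda u,v:np.array([260+u/4.5,210+v/4.5])
cor=np.array([[120,-120,12],[-70,-120,12],[-70,30,12],[120,30,12]])/1e3
cs=[S(315,203),S(705,246),S(691,522),S(270,476)]
cc=[C(238,215),C(635,333),C(491,550),C(55,388)]
def b2w(p,X): 
    X=np.atleast_2d(X);c,s=np.cos(p[2]),np.sin(p[2])
    return np.c_[p[0]+c*X[:,0]-s*X[:,1],p[1]+s*X[:,0]+c*X[:,1],X[:,2]]
H=lambda a:np.array([[.07-.13*np.cos(a),.13*np.sin(a),.095]])
def f(p):
    W=b2w(p,cor)
    hw=b2w(p,H(p[3]))
    return np.r_[(proj('side',W)-cs).ravel(),(proj('scene',W)-cc).ravel(),(proj('side',hw)-S(705,387)).ravel(),(proj('scene',hw)-C(521,290)).ravel()]
if __name__=='__main__':
    r=least_squares(f,[.36,.43,-.7,0],loss='soft_l1');p=r.x;print(p,r.cost);print(f(p).reshape(-1,2))
    np.save('p.npy',p)
    for n,X in dict(pivot=[.07,0,.038],seat=[-.02,-.04,.054],handle=H(p[3])[0]).items(): print(n,b2w(p,X))
    def tri(us,uc):
        g=lambda X:np.r_[proj('side',X)[0]-us,proj('scene',X)[0]-uc]
        r=least_squares(g,[.35,.33,.05]);return r.x,r.fun
    def w2b(X):
        d=X-np.r_[p[:2],0];c,s=np.cos(p[2]),np.sin(p[2]);return np.array([c*d[0]+s*d[1],-s*d[0]+c*d[1],d[2]])
    for n,a,b in (('trig',S(423,110),C(346,82)),('bushtop',S(567,72),C(511,90)),('pivot top',S(388,390),C(197,293))):
        X,e=tri(a,b);print(n,X,e,'base',w2b(X))
E
python3 fit.py
```

```text
[ 0.3686  0.4675 -0.6117 -0.0134] 7.707658182832242
[[ 0.1354 -1.6727]
 [ 0.9609 -0.4405]
 [ 0.8932  1.9496]
 [-0.4364 -0.1594]
 [-1.6521  0.5135]
 [-0.0254  0.1127]
 [ 0.514  -1.5066]
 [-2.3549 -0.02  ]
 [ 0.5235 -0.6896]
 [-0.8846  0.9837]]
pivot [[0.4259 0.4273 0.038 ]]
seat [[0.3293 0.4462 0.054 ]]
handle [[0.3185 0.5005 0.095 ]]
trig [0.3522 0.3192 0.0868] [ 0.7077 -0.487  -0.9939  0.3961] base [ 0.0718 -0.1308  0.0868]
bushtop [0.282  0.3291 0.0846] [ 0.5107 -0.3271 -0.6808  0.2799] base [ 0.0086 -0.1631  0.0846]
pivot top [0.4254 0.4252 0.0531] [ 0.7312 -0.5566 -1.0084  0.3841] base [ 0.0708 -0.002   0.0531]
```

```bash
cat >> h.py <<'E'
p=np.load('p.npy') if __import__('os').path.exists('p.npy') else None
def Rq(q): return R.from_quat([q[1],q[2],q[3],q[0]])
def b2w(X,z=None):
    c,s=np.cos(p[2]),np.sin(p[2]);return np.array([p[0]+c*X[0]-s*X[1],p[1]+s*X[0]+c*X[1],X[2]])
def w2b(X):
    d=np.array(X)-np.r_[p[:2],0];c,s=np.cos(p[2]),np.sin(p[2]);return np.array([c*d[0]+s*d[1],-s*d[0]+c*d[1],d[2]])
def st(pr=True):
    o=ctrl.get_obs();M=Rq(o['eef_rot']).as_matrix()
    f=o['wrist_force'];c,s=np.cos(p[2]),np.sin(p[2])
    if pr: print('t',round(o['time_s'],2),'pos',o['eef_pos'],'base',w2b(o['eef_pos']),'x',M[:,0],'y',M[:,1],'F',f,'Fbase',np.array([c*f[0]+s*f[1],-s*f[0]+c*f[1],f[2]]),'Ftool',M.T@f,'op',round(o['opening'],3),'q',o['q'],sep='\n ' if 0 else ' ')
    return o,M
def todo(X,xaz):
    """units (of .05m / .12rad) to reach world X with tool down, tool x azimuth xaz (rad)"""
    o,M=st(False)
    best=None
    for a in (xaz,xaz+np.pi):
        x=np.array([np.cos(a),np.sin(a),0]);y=np.array([0,0,-1.]);T=np.c_[x,y,np.cross(x,y)]
        rv=R.from_matrix(M.T@T).as_rotvec()
        if best is None or np.linalg.norm(rv)<np.linalg.norm(best[0]): best=(rv,T)
    d=np.array(X)-o['eef_pos']
    print('shift now-tool',M.T@d/.05,'shift target-tool',best[1].T@d/.05,'turn',best[0]/.12,'dist mm',d*1e3)
E
python3 - <<'E'
from h import *
st(); ey=np.arctan2(np.cos(p[2]),-np.sin(p[2]))
print(ey)
todo(b2w([.07-.13,0.0,.2414]),ey)
E
```

```text
t 1.15 pos [0.2412 0.522  0.2423] base [-0.1356 -0.0285  0.2423] x [0.4194 0.9078 0.    ] y [ 0.  0. -1.] F [0.7699 1.1057 0.3831] Fbase [-0.0046  1.3474  0.3831] Ftool [ 1.3267 -0.383  -0.2352] op 1.001 q [ 0.9317  0.1808  1.607  -0.      1.3538 -0.2063]
0.9591352553895119
shift now-tool [ 0.2925  0.0184 -1.5902] shift target-tool [ 0.5708  0.0184 -1.5128] turn [0.0001 1.4907 0.0003] dist mm [ 78.3146 -20.0701  -0.9177]
```

>>> apply_moves(
  plan="0.15 0 -0.8 0 0.75 0 0.5; 0.2 0.3 -0.8 0 0.74 0 0.5; 0.1 0.3 0 0 0 0 0.5; 0 0.1 0 0 0 0 0.5; 0 0 0 0 0 0 0.5",
)

```text
time_s: 1.65
eef_pos: [0.3219, 0.5044, 0.2059]
eef_rot: [-0.627, 0.627, 0.325, -0.328]
wrist_force: [-0.4, -0.8, -0.0]
opening: 0.501
```

Run:
```python
from h import *
pic('wrist','w1');pic('side','s1')
for c in ('wrist','side'): print([(np.round(d['point'],4),round(d['score'],2)) for d in ctrl.recognise(c,'handle')][:2])
st(); ey=np.arctan2(np.cos(p[2]),-np.sin(p[2]))
X=b2w([.07-.13,0.0,.089]);print(X,proj('wrist',[X[0],X[1],.118]),proj('side',[X[0],X[1],.118]));todo(X,ey)
```

```text
[(array([0.3935, 0.4454, 0.0558]), 0.61)]
[(array([0.395 , 0.4517, 0.0537]), 0.9), (array([0.3639, 0.422 , 0.0148]), 0.68)]
t 1.85 pos [0.3224 0.5055 0.2082] base [-0.0596  0.0046  0.2082] x [0.5728 0.8197 0.0012] y [ 0.0008  0.001  -1.    ] F [-0.4278  0.2997 -0.2626] Fbase [-0.5223 -0.0003 -0.2626] Ftool [0.0002 0.2626 0.5223] op 0.498 q [ 0.8052  0.2649  1.5772  0.0001  1.2983 -0.1557]
[0.3195 0.5019 0.089 ] [[311.3228 252.8031]] [[430.6626 310.5044]]
shift now-tool [-0.0949  2.384   0.0073] shift target-tool [-0.092   2.3841  0.007 ] turn [0.0005 0.0144 0.0104] dist mm [  -2.9279   -3.5624 -119.2043]
```

View pics/w1.png

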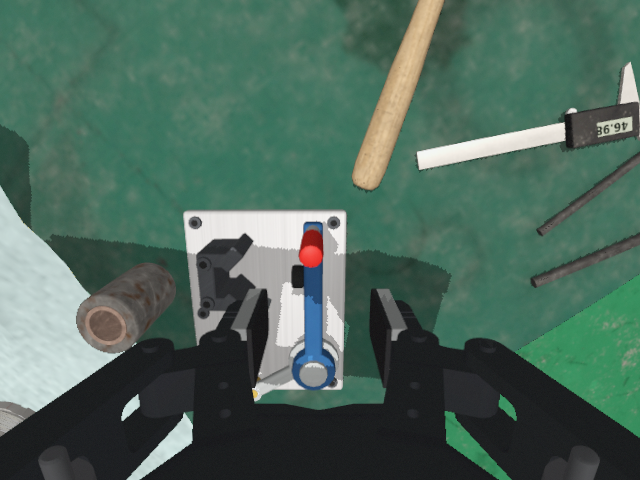

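View pics/s1.png

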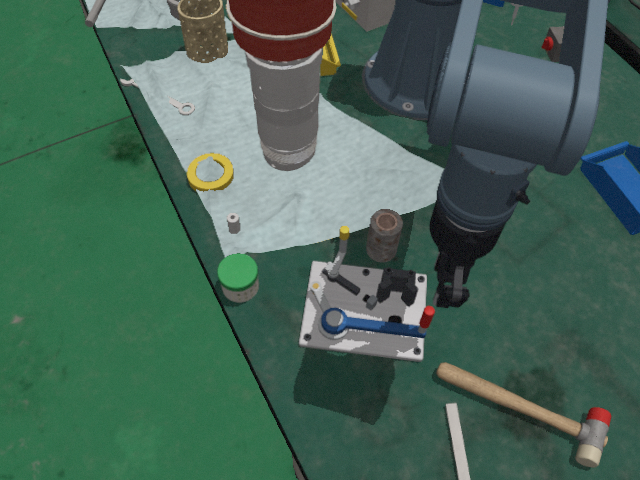

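>>> apply_moves(
  plan="-0.05 0.6 0 0 0 0 0.5; -0.04 0.7 0 0 0 0 0.5; 0 0.7 0 0 0 0 0.5; 0 0.37 0 0 0 0 0.42; 0 0 0 0 0 0 0.36",
)

```text
time_s: 2.35
eef_pos: [0.3185, 0.4998, 0.0862]
eef_rot: [-0.627, 0.628, 0.325, -0.328]
wrist_force: [-0.1, 1.1, -0.4]
opening: 0.356
```

Run:
```python
from h import *
pic('wrist','w2');pic('side','s2')
st()
```

```text
t 2.45 pos [0.3205 0.5018 0.0898] base [-0.0591  0.0005  0.0898] x [0.5735 0.8192 0.001 ] y [ 0.0007  0.0007 -1.    ] F [ 0.9843 -0.5328 -0.0617] Fbase [ 1.1117  0.129  -0.0617] Ftool [ 0.128   0.062  -1.1119] op 0.363 q [ 0.8032  0.4007  1.6641  0.      1.0758 -0.1568]
```

View pics/w2.png

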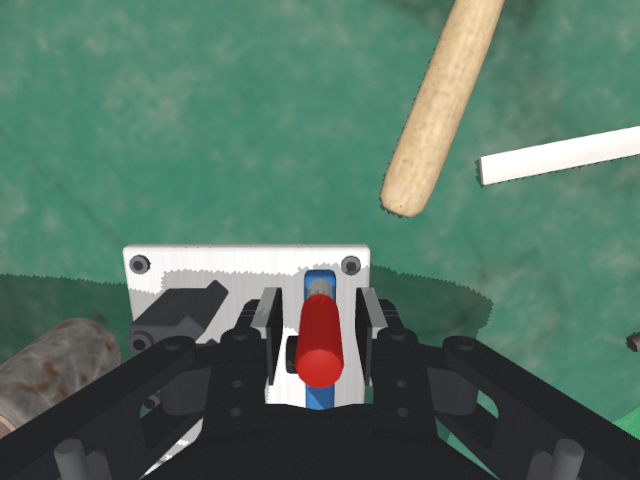

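View pics/s2.png

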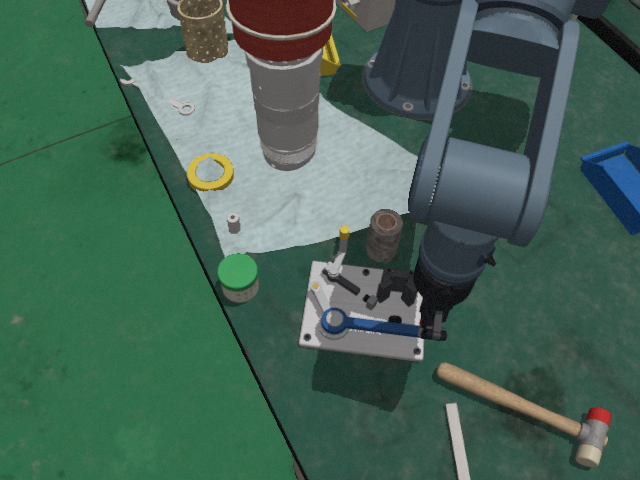

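>>> apply_moves(
  plan="0.04 0 0 0 0 0 0.25; 0.1 0 0 0 0.3 0 0.25; 0.16 0 -0.005 0 0.5 0 0.25; 0.16 0 -0.005 0 0.5 0 0.25; 0.16 0 -0.005 0 0.5 0 0.25",
)

```text
time_s: 2.95
eef_pos: [0.3412, 0.5244, 0.0906]
eef_rot: [-0.659, 0.66, 0.256, -0.256]
wrist_force: [-1.6, -6.0, 0.8]
opening: 0.248
```

```bash
cat > a.py <<'E'
from h import *
o,M=st()
for dt in (0,):
    b=w2b(o['eef_pos'])-np.array([.07,0,0]);print('ang(tcp)',np.arctan2(b[1],-b[0]),'rad',np.hypot(b[0],b[1]),'toolyaw a',np.arctan2(M[:,0]@[np.cos(p[2]),np.sin(p[2]),0],M[:,0]@[-np.sin(p[2]),np.cos(p[2]),0]))
E
python3 a.py
```

```text
t 2.95 pos [0.3412 0.5244 0.0906] base [-0.0551  0.0309  0.0906] x [ 0.7376  0.6753 -0.0001] y [ 0.0008 -0.0011 -1.    ] F [-1.5607 -5.9896  0.7671] Fbase [ 2.1617 -5.7998  0.7671] Ftool [-5.1957 -0.762  -3.365 ] op 0.248 q [ 0.8052  0.4579  1.58   -0.0015  1.1039  0.0645]
ang(tcp) 0.24183819747052235 rad 0.12884864184295658 toolyaw a 0.2178304983812569
```

>>> apply_moves(
  plan="0.16 0 -0.005 0 0.5 0 0.25; 0.16 0 -0.005 0 0.5 0 0.25; 0.16 0 -0.005 0 0.5 0 0.25; 0.16 0 -0.005 0 0.5 0 0.25; 0.12 0 -0.005 0 0.4 0 0.25",
)

```text
time_s: 3.45
eef_pos: [0.3721, 0.5453, 0.0901]
eef_rot: [-0.688, 0.69, 0.159, -0.159]
wrist_force: [-3.3, -6.4, 1.9]
opening: 0.249
```

```bash
python3 a.py
```

```text
t 3.45 pos [0.3721 0.5453 0.0901] base [-0.0418  0.0657  0.0901] x [ 0.899   0.4379 -0.0013] y [-0.0005 -0.002  -1.    ] F [-3.3207 -6.3999  1.9094] Fbase [ 0.9564 -7.1464  1.9094] Ftool [-5.7904 -1.895  -4.3025] op 0.249 q [ 0.793   0.5252  1.4809 -0.0011  1.1372  0.3402]
ang(tcp) 0.5315619636233926 rad 0.12965280329420503 toolyaw a 0.5058764062141988
```

>>> apply_moves(
  plan="0.1 0 -0.003 0 0.32 0 0.25; 0.1 0 -0.003 0 0.32 0 0.25; 0.1 0 -0.003 0 0.32 0 0.25; 0.04 0 0 0 0.13 0 0.25; 0.02 0 0 0 0.06 0 0.25",
)

```text
time_s: 3.95
eef_pos: [0.388, 0.5515, 0.09]
eef_rot: [-0.697, 0.699, 0.111, -0.112]
wrist_force: [-6.7, -7.1, 3.4]
opening: 0.249
```

```bash
python3 a.py; python3 -c "
from h import *
pic('side','s3')"
```

```text
t 3.95 pos [0.388  0.5515 0.09  ] base [-0.0323  0.0799  0.09  ] x [ 0.9502  0.3117 -0.0027] y [-0.0019 -0.0029 -1.    ] F [-6.6509 -7.0966  3.404 ] Fbase [-1.37   -9.6291  3.404 ] Ftool [-8.541  -3.3709 -4.6767] op 0.249 q [ 0.7824  0.5536  1.4382 -0.0007  1.1532  0.4656]
ang(tcp) 0.6631360528989729 rad 0.12984293526132104 toolyaw a 0.6421090506947688
```

View pics/s3.png

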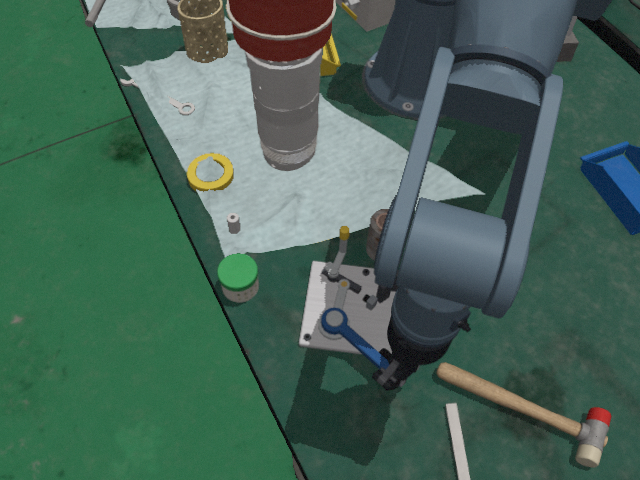

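>>> apply_moves(
  plan="0.01 0 0 0 0.03 0 0.25; 0.01 0 0 0 0.03 0 0.25; 0.01 0 0 0 0.03 0 0.25; 0.01 0 0 0 0.03 0 0.25; 0 0 0 0 0 0 0.25",
)

```text
time_s: 4.5
eef_pos: [0.3897, 0.552, 0.09]
eef_rot: [-0.698, 0.7, 0.106, -0.108]
wrist_force: [-5.3, -8.0, 2.9]
opening: 0.25
```

```bash
python3 a.py
```

```text
t 4.5 pos [0.3897 0.552  0.09  ] base [-0.0312  0.0814  0.09  ] x [ 0.9544  0.2986 -0.0028] y [-0.002 -0.003 -1.   ] F [-5.2863 -7.9798  2.9398] Fbase [ 0.2543 -9.5686  2.9398] Ftool [-7.436  -2.9057 -6.0438] op 0.25 q [ 0.7812  0.5564  1.4338 -0.0008  1.1548  0.4783]
ang(tcp) 0.6769078830681807 rad 0.12987864601390406 toolyaw a 0.6559133022134433
```

>>> apply_moves(
  plan="0.01 0 -0.01 0 0.03 0 0.25; 0.01 0 -0.01 0 0.03 0 0.25; 0.01 0 -0.01 0 0.03 0 0.25; 0.01 0 0 0 0.03 0 0.25; 0 0 0 0 0 0 0.25",
)

```text
time_s: 5.0
eef_pos: [0.3914, 0.5524, 0.09]
eef_rot: [-0.7, 0.7, 0.101, -0.103]
wrist_force: [-6.2, -2.8, 1.6]
opening: 0.252
```

```bash
python3 a.py
```

```text
t 5.0 pos [0.3914 0.5524 0.09  ] base [-0.0301  0.0826  0.09  ] x [ 0.9585  0.285  -0.0026] y [-0.0025 -0.0007 -1.    ] F [-6.1582 -2.7898  1.618 ] Fbase [-3.4397 -5.8202  1.618 ] Ftool [-6.702 -1.601 -0.919] op 0.252 q [0.7789 0.5579 1.4315 0.0014 1.1545 0.4894]
ang(tcp) 0.6900386255337138 rad 0.12980383895419018 toolyaw a 0.6701403541782199
```

>>> apply_moves(
  plan="0.01 0 -0.001 0 0.03 0 0.25; 0.01 0 -0.001 0 0.03 0 0.25; 0.01 0 -0.001 0 0.03 0 0.25; 0.01 0 -0.001 0 0.03 0 0.25; 0.01 0 -0.001 0 0.03 0 0.25",
)

```text
time_s: 5.5
eef_pos: [0.3938, 0.553, 0.0901]
eef_rot: [-0.701, 0.701, 0.095, -0.096]
wrist_force: [-8.3, -2.5, 1.3]
opening: 0.247
```

```bash
python3 a.py
```

```text
t 5.5 pos [0.3938 0.553  0.0901] base [-0.0285  0.0845  0.0901] x [ 0.9635  0.2677 -0.0026] y [-0.0026 -0.0005 -1.    ] F [-8.3384 -2.5388  1.3126] Fbase [-5.3687 -6.8667  1.3126] Ftool [-8.7171 -1.29   -0.2137] op 0.247 q [0.777  0.5613 1.4261 0.0016 1.1563 0.5053]
ang(tcp) 0.7087072808528818 rad 0.12975874208054866 toolyaw a 0.6881288555892185
```

>>> apply_moves(
  plan="0.01 0 -0.001 0 0.03 0 0.25; 0.01 0 -0.001 0 0.03 0 0.25; 0.01 0 -0.001 0 0.03 0 0.25; 0.01 0 -0.001 0 0.03 0 0.25; 0 0 0 0 0 0 0.25",
)

```text
time_s: 6.0
eef_pos: [0.3957, 0.5535, 0.0901]
eef_rot: [0.701, -0.701, -0.09, 0.091]
wrist_force: [-7.1, -1.3, 1.0]
opening: 0.249
```

```bash
python3 a.py
```

```text
t 6.0 pos [0.3957 0.5535 0.0901] base [-0.0272  0.086   0.0901] x [ 0.9672  0.2538 -0.0024] y [-0.0025 -0.0001 -1.    ] F [-7.1415 -1.2523  1.0316] Fbase [-5.1276 -5.1261  1.0316] Ftool [-7.2279 -1.0137  0.6021] op 0.249 q [0.7753 0.5642 1.4217 0.0018 1.1576 0.5179]
ang(tcp) 0.724525464661838 rad 0.1297785239483238 toolyaw a 0.7024801360853186
```

```bash
cat > a.py <<'E'
from h import *
F=[]
for i in range(4):
    o,M=st(False);F.append(M.T@o['wrist_force']); 
    if i<3: ctrl.camera('side')
F=np.array(F);b=w2b(o['eef_pos'])-np.array([.07,0,0])
print('t',round(o['time_s'],2),'Ftool mean',F.mean(0),'x each',F[:,0],'ang',np.arctan2(b[1],-b[0]),'rad',np.hypot(b[0],b[1]),'op',o['opening'],'q6',o['q'][5])
E
python3 a.py
```

```text
t 6.15 Ftool mean [-7.4575 -1.1775  0.4314] x each [-7.2279 -7.5454 -7.1879 -7.869 ] ang 0.7242709779674157 rad 0.12979744805386437 op 0.25281876725696256 q6 0.5178364569504499
```

>>> apply_moves(
  plan="0.01 0 -0.001 0 0.03 0 0.25; 0.01 0 -0.001 0 0.03 0 0.25; 0.01 0 -0.001 0 0.03 0 0.25; 0.01 0 -0.001 0 0.03 0 0.25; 0 0 0 0 0 0 0.25",
)

```text
time_s: 6.65
eef_pos: [0.3976, 0.554, 0.0901]
eef_rot: [0.702, -0.702, -0.085, 0.086]
wrist_force: [-7.5, -0.9, 0.5]
opening: 0.248
```

```bash
python3 a.py
```

```text
t 6.8 Ftool mean [-7.6016 -1.0113  0.7224] x each [-7.4621 -7.858  -7.3783 -7.7077] ang 0.7393092262915524 rad 0.12979759524961104 op 0.25151985946433686 q6 0.5305725695123757
```

>>> apply_moves(
  plan="0.01 0 -0.001 0 0.03 0 0.25; 0.01 0 -0.001 0 0.03 0 0.25; 0.01 0 -0.001 0 0.03 0 0.25; 0.01 0 -0.001 0 0.03 0 0.25; 0 0 0 0 0 0 0.25",
)

```text
time_s: 7.3
eef_pos: [0.3996, 0.5544, 0.0901]
eef_rot: [0.703, -0.702, -0.079, 0.081]
wrist_force: [-7.6, -0.4, 1.0]
opening: 0.252
```

```bash
python3 a.py
```

```text
t 7.45 Ftool mean [-7.5302 -0.8661  1.3805] x each [-7.4945 -7.3496 -8.0359 -7.2408] ang 0.7545520234243197 rad 0.12977386566407037 op 0.24914489942925963 q6 0.5431684491036434
```

>>> apply_moves(
  plan="0.01 0 -0.001 0 0.03 0 0.25; 0.01 0 -0.001 0 0.03 0 0.25; 0.01 0 -0.001 0 0.03 0 0.25; 0.01 0 -0.001 0 0.03 0 0.25; 0 0 0 0 0 0 0.25",
)

```text
time_s: 7.95
eef_pos: [0.4015, 0.5547, 0.0901]
eef_rot: [0.703, -0.703, -0.074, 0.076]
wrist_force: [-8.5, -0.6, 0.9]
opening: 0.251
```

```bash
python3 a.py
```

```text
t 8.1 Ftool mean [-7.5385 -0.3729  1.3402] x each [-8.3829 -7.2919 -7.1058 -7.3734] ang 0.7698447959177561 rad 0.12977605291639485 op 0.24969865848212147 q6 0.5557848858280303
```

>>> apply_moves(
  plan="0.01 0 0 0 0.03 0 0.25; 0.01 0 0 0 0.03 0 0.25; 0.01 0 0 0 0.03 0 0.25; 0.01 0 0 0 0.03 0 0.25; 0 0 0 0 0 0 0.25",
)

```text
time_s: 8.6
eef_pos: [0.4035, 0.5552, 0.0901]
eef_rot: [0.704, -0.703, -0.069, 0.071]
wrist_force: [-8.6, 0.4, 0.2]
opening: 0.253
```

```bash
python3 a.py
```

```text
t 8.75 Ftool mean [-7.798  -0.3114  1.6481] x each [-8.3797 -7.7879 -7.9297 -7.0948] ang 0.7853122429595729 rad 0.12980687228909568 op 0.24477974038307135 q6 0.5686006007743444
```

>>> apply_moves(
  plan="0.01 0 0 0 0.03 0 0.25; 0.01 0 0 0 0.03 0 0.25; 0.01 0 0 0 0.03 0 0.25; 0.01 0 0 0 0.03 0 0.25; 0 0 0 0 0 0 0.25",
)

```text
time_s: 9.25
eef_pos: [0.4055, 0.5555, 0.0901]
eef_rot: [0.704, -0.704, -0.064, 0.066]
wrist_force: [-8.0, 0.6, 0.8]
opening: 0.252
```

```bash
python3 a.py
```

```text
t 9.4 Ftool mean [-7.9286 -0.8478  1.2704] x each [-7.7281 -7.8473 -7.9734 -8.1657] ang 0.8009016156043085 rad 0.1298282870579546 op 0.2503655481145087 q6 0.5813659155350478
```

>>> apply_moves(
  plan="0.01 0 0 0 0.03 0 0.25; 0.01 0 0 0 0.03 0 0.25; 0.01 0 0 0 0.03 0 0.25; 0.01 0 0 0 0.03 0 0.25; 0 0 0 0 0 0 0.25",
)

```text
time_s: 9.9
eef_pos: [0.4075, 0.5558, 0.0901]
eef_rot: [0.705, -0.704, -0.059, 0.061]
wrist_force: [-7.7, 0.1, 0.7]
opening: 0.249
```

```bash
python3 a.py
```

```text
t 10.05 Ftool mean [-7.3813 -0.8048  1.2627] x each [-7.5637 -7.5318 -6.9856 -7.4439] ang 0.8162772220596197 rad 0.12986533851785648 op 0.24985901843722966 q6 0.5941478194449717
```

>>> apply_moves(
  plan="0.01 0 0 0 0.03 0 0.25; 0.01 0 0 0 0.03 0 0.25; 0.01 0 0 0 0.03 0 0.25; 0.01 0 0 0 0.03 0 0.25; 0 0 0 0 0 0 0.25",
)

```text
time_s: 10.55
eef_pos: [0.4094, 0.5561, 0.0901]
eef_rot: [0.705, -0.705, -0.054, 0.056]
wrist_force: [-7.6, -1.3, 1.5]
opening: 0.251
```

```bash
python3 a.py
```

```text
t 10.7 Ftool mean [-7.5364 -1.13    0.4253] x each [-7.7639 -8.018  -7.4852 -6.8785] ang 0.8320518586873152 rad 0.1298369110238123 op 0.24726507056752736 q6 0.6068933896553252
```

>>> apply_moves(
  plan="0.01 0 0 0 0.03 0 0.25; 0.01 0 0 0 0.03 0 0.25; 0.01 0 0 0 0.03 0 0.25; 0.01 0 0 0 0.03 0 0.25; 0 0 0 0 0 0 0.25",
)

```text
time_s: 11.2
eef_pos: [0.4114, 0.5564, 0.0901]
eef_rot: [0.705, -0.705, -0.049, 0.051]
wrist_force: [-7.8, -0.9, 1.9]
opening: 0.253
```

```bash
python3 a.py
```

```text
t 11.35 Ftool mean [-7.5318 -1.0911  0.3949] x each [-7.8581 -7.6285 -6.9126 -7.728 ] ang 0.847161508538408 rad 0.1298903545940239 op 0.25326145871607864 q6 0.6196154389253725
```

>>> apply_moves(
  plan="0.01 0 0 0 0.03 0 0.25; 0.01 0 0 0 0.03 0 0.25; 0.01 0 0 0 0.03 0 0.25; 0.01 0 0 0 0.03 0 0.25; 0 0 0 0 0 0 0.25",
)

```text
time_s: 11.85
eef_pos: [0.4134, 0.5566, 0.0901]
eef_rot: [0.706, -0.706, -0.044, 0.046]
wrist_force: [-7.9, -0.8, 0.4]
opening: 0.249
```

```bash
python3 a.py
```

```text
t 12.0 Ftool mean [-7.9061 -0.8294  0.6121] x each [-7.975  -8.5399 -7.6101 -7.4993] ang 0.8627528774243373 rad 0.12987719012928198 op 0.2509500862027849 q6 0.632298090457692
```

>>> apply_moves(
  plan="0.01 0 0 0 0.03 0 0.25; 0.01 0 0 0 0.03 0 0.25; 0.01 0 0 0 0.03 0 0.25; 0.01 0 0 0 0.03 0 0.25; 0 0 0 0 0 0 0.25",
)

```text
time_s: 12.5
eef_pos: [0.4154, 0.5568, 0.0901]
eef_rot: [0.706, -0.706, -0.039, 0.041]
wrist_force: [-8.0, -0.9, 1.9]
opening: 0.251
```

```bash
python3 a.py
```

```text
t 12.65 Ftool mean [-7.6776 -0.8369 -0.3524] x each [-8.095  -7.7067 -7.5713 -7.3377] ang 0.8782096334547707 rad 0.12989764501587128 op 0.25351590107453315 q6 0.6449433750516024
```

>>> apply_moves(
  plan="0.01 0 0 0 0.03 0 0.25; 0.01 0 0 0 0.03 0 0.25; 0.01 0 0 0 0.03 0 0.25; 0.01 0 0 0 0.03 0 0.25; 0 0 0 0 0 0 0.25",
)

```text
time_s: 13.15
eef_pos: [0.4174, 0.557, 0.0901]
eef_rot: [0.706, -0.706, -0.034, 0.036]
wrist_force: [-7.5, -1.1, 1.0]
opening: 0.25
```

```bash
python3 a.py
```

```text
t 13.3 Ftool mean [-7.2721 -1.08   -0.1408] x each [-7.5917 -6.8913 -7.6237 -6.9817] ang 0.8934198962389871 rad 0.12992101283773874 op 0.2526940525978271 q6 0.6575837066670962
```

>>> apply_moves(
  plan="0.01 0 0 0 0.03 0 0.25; 0.01 0 0 0 0.03 0 0.25; 0.01 0 0 0 0.03 0 0.25; 0.01 0 0 0 0.03 0 0.25; 0 0 0 0 0 0 0.25",
)

```text
time_s: 13.8
eef_pos: [0.4194, 0.5571, 0.09]
eef_rot: [-0.706, 0.706, 0.029, -0.031]
wrist_force: [-8.1, -1.3, 1.4]
opening: 0.25
```

```bash
python3 a.py
```

```text
t 13.95 Ftool mean [-7.6303 -1.1754 -0.8651] x each [-8.1566 -8.2959 -7.131  -6.9377] ang 0.9090048756804915 rad 0.12995078126041687 op 0.25125066551882214 q6 0.6701632303840281
```

>>> apply_moves(
  plan="0.01 0 0 0 0.03 0 0.25; 0.01 0 0 0 0.03 0 0.25; 0.01 0 0 0 0.03 0 0.25; 0.01 0 0 0 0.03 0 0.25; 0 0 0 0 0 0 0.25",
)

```text
time_s: 14.45
eef_pos: [0.4214, 0.5572, 0.0901]
eef_rot: [-0.707, 0.707, 0.024, -0.026]
wrist_force: [-8.6, -1.2, 1.6]
opening: 0.249
```

```bash
python3 a.py
```

```text
t 14.6 Ftool mean [-7.8728 -1.0442 -0.9827] x each [-8.6965 -7.3837 -7.235  -8.1758] ang 0.9246030707561532 rad 0.1299758716805683 op 0.2472374321270333 q6 0.6827699761977173
```

>>> apply_moves(
  plan="0.01 0 -0.002 0 0.03 0 0.25; 0.01 0 -0.002 0 0.03 0 0.25; 0.01 0 -0.002 0 0.03 0 0.25; 0.01 0 -0.002 0 0.03 0 0.25; 0 0 0 0 0 0 0.25",
)

```text
time_s: 15.1
eef_pos: [0.4234, 0.5572, 0.0901]
eef_rot: [0.707, -0.707, -0.019, 0.02]
wrist_force: [-7.5, -1.0, 1.1]
opening: 0.251
```

```bash
python3 a.py
```

```text
t 15.25 Ftool mean [-7.1782 -0.7378  0.0382] x each [-7.5016 -7.4389 -7.042  -6.7303] ang 0.9394596882263708 rad 0.12996621739195582 op 0.24951710839976482 q6 0.6948991928975248
```

>>> apply_moves(
  plan="0.01 0 -0.002 0 0.03 0 0.25; 0.01 0 -0.002 0 0.03 0 0.25; 0.01 0 -0.002 0 0.03 0 0.25; 0.01 0 -0.002 0 0.03 0 0.25; 0 0 0 0 0 0 0.25",
)

```text
time_s: 15.75
eef_pos: [0.4253, 0.5572, 0.0901]
eef_rot: [0.707, -0.707, -0.014, 0.015]
wrist_force: [-6.9, 0.3, 0.4]
opening: 0.249
```

```bash
python3 a.py
```

```text
t 15.9 Ftool mean [-7.8362 -0.3398  0.7707] x each [-6.8932 -8.19   -8.8135 -7.448 ] ang 0.9543195070150201 rad 0.12995273293523626 op 0.2496952473766054 q6 0.7070289420574039
```

>>> apply_moves(
  plan="0.01 0 0 0 0.03 0 0.25; 0.01 0 0 0 0.03 0 0.25; 0.01 0 0 0 0.03 0 0.25; 0.01 0 0 0 0.03 0 0.25; 0 0 0 0 0 0 0.25",
)

```text
time_s: 16.4
eef_pos: [0.4273, 0.5573, 0.0901]
eef_rot: [0.707, -0.707, -0.008, 0.01]
wrist_force: [-7.9, 1.2, 0.2]
opening: 0.247
```

```bash
python3 a.py
```

```text
t 16.55 Ftool mean [-7.7207 -0.3183  0.9233] x each [-7.8892 -7.5731 -7.6941 -7.7264] ang 0.9698720265844076 rad 0.12996450855525765 op 0.2481427118523452 q6 0.7194908194738444
```

>>> apply_moves(
  plan="0.01 0 0 0 0.03 0 0.25; 0.01 0 0 0 0.03 0 0.25; 0.01 0 0 0 0.03 0 0.25; 0.01 0 0 0 0.03 0 0.25; 0 0 0 0 0 0 0.25",
)

```text
time_s: 17.05
eef_pos: [0.4294, 0.5573, 0.0901]
eef_rot: [0.707, -0.707, -0.003, 0.005]
wrist_force: [-8.0, 1.2, 0.8]
opening: 0.248
```

```bash
python3 a.py
```

```text
t 17.2 Ftool mean [-7.8851 -0.8985  0.0281] x each [-7.9792 -8.0436 -7.889  -7.6288] ang 0.9854173521026983 rad 0.13000590494754943 op 0.24782803813724014 q6 0.7319826559531598
```

>>> apply_moves(
  plan="0.01 0 0 0 0.03 0 0.25; 0.01 0 0 0 0.03 0 0.25; 0.01 0 0 0 0.03 0 0.25; 0.01 0 0 0 0.03 0 0.25; 0 0 0 0 0 0 0.25",
)

```text
time_s: 17.7
eef_pos: [0.4313, 0.5572, 0.0901]
eef_rot: [0.707, -0.707, 0.002, 0.0]
wrist_force: [-7.7, 0.2, 0.0]
opening: 0.251
```

```bash
python3 a.py
```

```text
t 17.85 Ftool mean [-7.6139 -0.0201  0.0548] x each [-7.6922 -7.0998 -7.5078 -8.1557] ang 1.0007295154645608 rad 0.13001696943794308 op 0.25086453295066646 q6 0.7444556327149537
```

>>> apply_moves(
  plan="0.01 0 -0.001 0 0.03 0 0.25; 0.01 0 -0.001 0 0.03 0 0.25; 0.01 0 -0.001 0 0.03 0 0.25; 0.01 0 -0.001 0 0.03 0 0.25; 0 0 0 0 0 0 0.25",
)

```text
time_s: 18.35
eef_pos: [0.4333, 0.5571, 0.0901]
eef_rot: [0.707, -0.707, 0.007, -0.005]
wrist_force: [-7.9, 1.0, 0.2]
opening: 0.248
```

```bash
python3 a.py
```

```text
t 18.5 Ftool mean [-8.0572 -0.4983  0.4866] x each [-7.9401 -8.1943 -8.2464 -7.8479] ang 1.0157446932141079 rad 0.13003769709866278 op 0.2510552057504875 q6 0.7566695121867099
```

>>> apply_moves(
  plan="0.01 0 -0.001 0 0.03 0 0.25; 0.01 0 -0.001 0 0.03 0 0.25; 0.01 0 -0.001 0 0.03 0 0.25; 0.01 0 -0.001 0 0.03 0 0.25; 0 0 0 0 0 0 0.25",
)

```text
time_s: 19.0
eef_pos: [0.4353, 0.557, 0.0901]
eef_rot: [0.707, -0.707, 0.012, -0.01]
wrist_force: [-8.1, 1.0, 0.4]
opening: 0.25
```

```bash
python3 a.py
```

```text
t 19.15 Ftool mean [-7.7708 -0.3925  1.0104] x each [-8.1077 -7.6321 -7.7344 -7.6088] ang 1.0310471541677309 rad 0.13004720205256662 op 0.25190545709517964 q6 0.7689137971757983
```

>>> apply_moves(
  plan="0.01 0 -0.001 0 0.03 0 0.25; 0.01 0 -0.001 0 0.03 0 0.25; 0.01 0 -0.001 0 0.03 0 0.25; 0.01 0 -0.001 0 0.03 0 0.25; 0 0 0 0 0 0 0.25",
)

```text
time_s: 19.65
eef_pos: [0.4373, 0.5568, 0.0901]
eef_rot: [0.707, -0.706, 0.017, -0.015]
wrist_force: [-8.0, 1.9, 0.4]
opening: 0.251
```

```bash
python3 a.py
```

```text
t 19.8 Ftool mean [-7.4618  0.0535  1.4908] x each [-8.0419 -7.2778 -7.4277 -7.0998] ang 1.0469078707548298 rad 0.13006946933101785 op 0.25160845531859216 q6 0.781122260831679
```

>>> apply_moves(
  plan="0.01 0 0 0 0.03 0 0.25; 0.01 0 0 0 0.03 0 0.25; 0.01 0 0 0 0.03 0 0.25; 0.01 0 0 0 0.03 0 0.25; 0 0 0 0 0 0 0.25",
)

```text
time_s: 20.3
eef_pos: [0.4394, 0.5567, 0.0901]
eef_rot: [0.707, -0.706, 0.022, -0.02]
wrist_force: [-7.0, 1.2, -0.1]
opening: 0.255
```

```bash
python3 a.py
```

```text
t 20.45 Ftool mean [-7.1271  0.0776  0.7318] x each [-7.0522 -7.0916 -7.4515 -6.9131] ang 1.0622829804342437 rad 0.13008827970051898 op 0.2502008779816439 q6 0.7934464519739539
```

>>> apply_moves(
  plan="0.01 0 0 0 0.03 0 0.25; 0.01 0 0 0 0.03 0 0.25; 0.01 0 0 0 0.03 0 0.25; 0.01 0 0 0 0.03 0 0.25; 0 0 0 0 0 0 0.25",
)

```text
time_s: 20.95
eef_pos: [0.4414, 0.5565, 0.0901]
eef_rot: [0.707, -0.706, 0.027, -0.025]
wrist_force: [-7.0, 2.1, -0.5]
opening: 0.246
```

```bash
python3 a.py
```

```text
t 21.1 Ftool mean [-7.6936 -0.141   0.6407] x each [-7.1699 -8.0707 -7.2201 -8.3138] ang 1.0785671848999188 rad 0.13011943294216136 op 0.24768395834254245 q6 0.8058267920914852
```

>>> apply_moves(
  plan="0.01 0 0 0 0.03 0 0.25; 0.01 0 0 0 0.03 0 0.25; 0.01 0 0 0 0.03 0 0.25; 0.01 0 0 0 0.03 0 0.25; 0 0 0 0 0 0 0.25",
)

```text
time_s: 21.6
eef_pos: [0.4434, 0.5562, 0.0901]
eef_rot: [0.707, -0.706, 0.032, -0.031]
wrist_force: [-7.5, 1.2, 0.5]
opening: 0.251
```

```bash
python3 a.py; python3 -c "
from h import *
pic('side','s4'); pic('wrist','w4')"
```

```text
t 21.75 Ftool mean [-7.5507  0.1236  0.2089] x each [-7.5888 -7.6828 -7.1244 -7.8069] ang 1.0929551819852537 rad 0.13012371342915546 op 0.24815885891053724 q6 0.8181638912696616
```

View pics/s4.png

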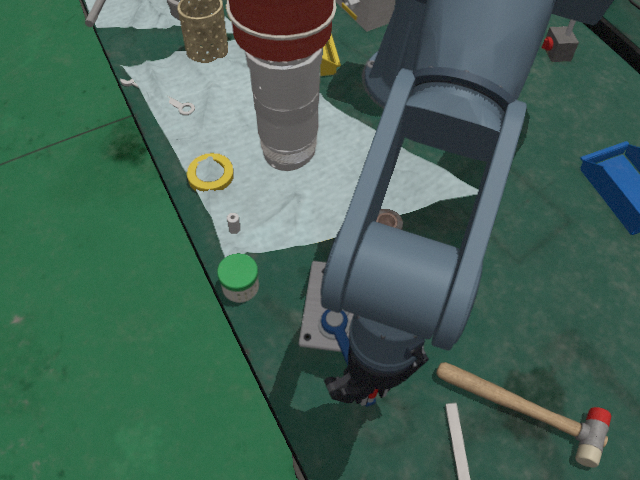

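View pics/w4.png

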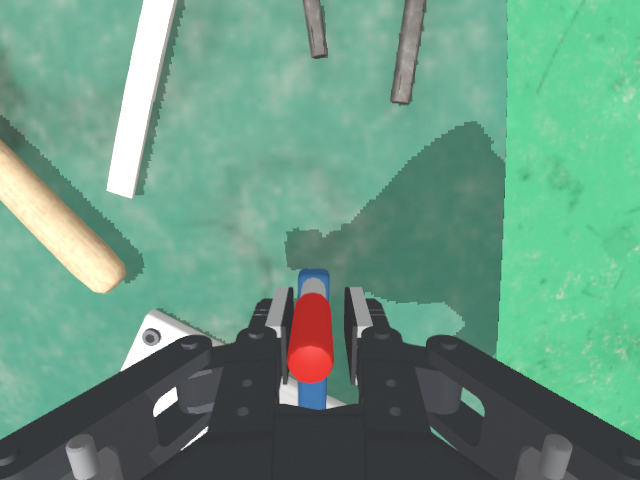

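>>> apply_moves(
  plan="0.01 0 0 0 0.03 0 0.25; 0.01 0 0 0 0.03 0 0.25; 0.01 0 0 0 0.03 0 0.25; 0.01 0 0 0 0.03 0 0.25; 0 0 0 0 0 0 0.25",
)

```text
time_s: 22.35
eef_pos: [0.4453, 0.556, 0.0901]
eef_rot: [0.706, -0.706, 0.037, -0.036]
wrist_force: [-7.2, 0.2, -0.2]
opening: 0.252
```

```bash
python3 a.py
```

```text
t 22.5 Ftool mean [-7.6011 -0.3296 -0.5731] x each [-7.2069 -7.8491 -7.9991 -7.3491] ang 1.1087529710190442 rad 0.13016931290174522 op 0.248470531132298 q6 0.8304313701391308
```

>>> apply_moves(
  plan="0.01 0 0 0 0.03 0 0.25; 0.01 0 0 0 0.03 0 0.25; 0.01 0 0 0 0.03 0 0.25; 0.01 0 0 0 0.03 0 0.25; 0 0 0 0 0 0 0.25",
)

```text
time_s: 23.0
eef_pos: [0.4473, 0.5557, 0.0901]
eef_rot: [0.706, -0.706, 0.042, -0.041]
wrist_force: [-6.9, 0.2, 0.4]
opening: 0.25
```

```bash
python3 a.py
```

```text
t 23.15 Ftool mean [-7.5493 -0.1813 -0.4671] x each [-6.8445 -8.1887 -7.474  -7.6901] ang 1.1238352840142405 rad 0.13018707019023742 op 0.2533487625055673 q6 0.8427527619594165
```

>>> apply_moves(
  plan="0.01 0 -0.001 0 0.03 0 0.25; 0.01 0 -0.001 0 0.03 0 0.25; 0.01 0 -0.001 0 0.03 0 0.25; 0.01 0 -0.001 0 0.03 0 0.25; 0 0 0 0 0 0 0.25",
)

```text
time_s: 23.65
eef_pos: [0.4485, 0.5555, 0.09]
eef_rot: [0.706, -0.705, 0.048, -0.045]
wrist_force: [-10.7, 1.3, 1.3]
opening: 0.252
```

```bash
python3 a.py
```

```text
t 23.8 Ftool mean [-10.2035  -1.3916  -0.7627] x each [-10.7445 -10.1493  -9.911  -10.009 ] ang 1.1330473407959258 rad 0.13014810718005165 op 0.2542872071578329 q6 0.8548449221028016
```

>>> apply_moves(
  plan="-0.04 0 0 0 -0.1 0 0.25; -0.04 0 0 0 -0.1 0 0.25; -0.04 0 0 0 -0.1 0 0.25; -0.03 0 0 0 -0.1 0 0.25; 0 0 0 0 0 0 0.25",
)

```text
time_s: 24.3
eef_pos: [0.4429, 0.5563, 0.0902]
eef_rot: [0.707, -0.706, 0.03, -0.03]
wrist_force: [-5.4, 1.7, 0.3]
opening: 0.253
```

```bash
python3 a.py
```

```text
t 24.45 Ftool mean [-6.4626 -0.9201  1.3827] x each [-5.5488 -6.9055 -7.0624 -6.3336] ang 1.0910810464171379 rad 0.130134948718677 op 0.25053860127681227 q6 0.815078344238829
```

>>> apply_moves(
  plan="-0.03 0 0 0 -0.1 0 0.25; -0.03 0 0 0 -0.1 0 0.25; 0 0 0 0 0 0 0.25; 0 0 0 0 0 0 0.25; 0 0 0 0 0 0 0.25",
)

```text
time_s: 24.95
eef_pos: [0.4413, 0.5552, 0.0891]
eef_rot: [0.707, -0.707, 0.021, -0.022]
wrist_force: [-0.2, -0.1, -0.4]
opening: 0.246
```

```bash
python3 a.py
```

```text
t 25.1 Ftool mean [ 0.1504  0.0258 -0.0068] x each [-0.1835  0.4761 -0.1045  0.4136] ang 1.0766560405043255 rad 0.12884883030604816 op 0.2508430220522021 q6 0.7939111611291856
```

>>> apply_moves(
  plan="-0.03 0 0 0 0 0 0.3; 0 0 0 0 0 0 0.4; 0 -0.5 0 0 0 0 0.45; 0 -0.8 0 0 0 0 0.6; 0 -0.9 0 0 0 0 1",
)

```text
time_s: 25.6
eef_pos: [0.4384, 0.5547, 0.1981]
eef_rot: [-0.706, 0.708, -0.022, 0.021]
wrist_force: [0.5, 0.6, 0.4]
opening: 0.753
```

Run:
```python
from h import *
pic('side','s5');pic('wrist','w5');st()
print([(np.round(d['point'],4),round(d['score'],2)) for d in ctrl.recognise('side','bush')][:2])
todo([.282,.329,.2],p[2])
```

```text
t 25.7 pos [0.4423 0.5585 0.2079] base [0.0081 0.1168 0.2079] x [ 0.9981 -0.0606  0.0096] y [ 0.0102  0.0093 -0.9999] F [0.9417 1.2807 1.1422] Fbase [0.0355 1.5893 1.1422] Ftool [ 0.8733 -1.1206  1.3466] op 0.913 q [0.7349 0.499  1.2644 0.     1.3644 0.7954]
[(array([0.4147, 0.4028, 0.0157]), 0.3)]
shift now-tool [-2.9013  0.0346 -4.7521] shift target-tool [ 0.0163  0.0839 -5.5673] turn [-0.0672  4.5919  0.0371] dist mm [-159.1765 -228.3629   -4.1965]
```

View pics/w5.png

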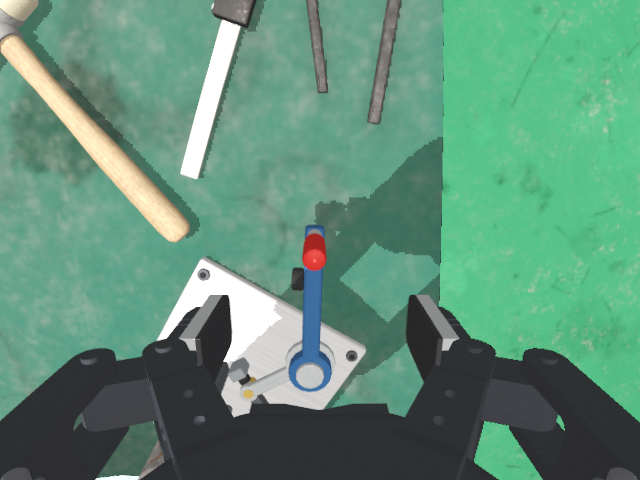

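View pics/s5.png

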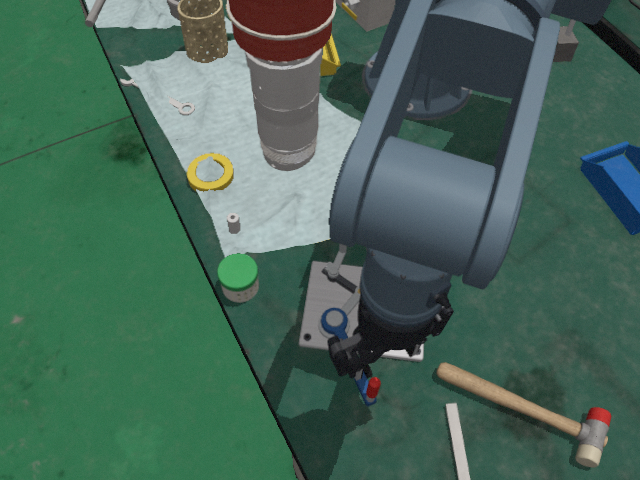

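>>> apply_moves(
  plan="0 -0.4 -0.2 0 0.92 0 1; -0.1 -0.3 -0.4 0 0.92 0 1; -0.1 0 -0.6 0 0.92 0 1; 0 0 -0.7 0 0.92 0 1; 0 0 -0.6 0 0.92 0 1",
)

```text
time_s: 26.25
eef_pos: [0.3882, 0.4387, 0.2321]
eef_rot: [-0.673, 0.674, -0.215, 0.214]
wrist_force: [-0.5, -0.1, -0.7]
opening: 1.001
```

Run:
```python
from h import *
st();todo([.282,.329,.2],p[2])
```

```text
t 26.25 pos [0.3882 0.4387 0.2321] base [ 0.0326 -0.0123  0.2321] x [ 0.8153 -0.579  -0.0005] y [-0.0019 -0.0018 -1.    ] F [-0.4515 -0.1071 -0.6778] Fbase [-0.3082 -0.3469 -0.6778] Ftool [-0.3058  0.6788 -0.3471] op 1.001 q [ 0.6441  0.2152  1.5875 -0.0003  1.3414  1.2617]
shift now-tool [-0.4606  0.6506 -3.0173] shift target-tool [-0.4787  0.6428 -3.0162] turn [ 0.0209 -0.0489 -0.0042] dist mm [-106.1931 -109.7226  -32.1396]
```

>>> apply_moves(
  plan="-0.1 0.1 -0.6 0 0 0 1; -0.15 0.2 -0.9 0 0 0 1; -0.15 0.2 -0.9 0 0 0 1; -0.05 0.1 -0.5 0 0 0 1; 0 0 0 0 0 0 1",
)

```text
time_s: 26.75
eef_pos: [0.2841, 0.3324, 0.2013]
eef_rot: [-0.673, 0.676, -0.214, 0.212]
wrist_force: [0.5, 0.7, -1.0]
opening: 1.0
```

Run:
```python
from h import *
pic('wrist','w6');pic('side','s6');st()
print([(np.round(d['point'],4),round(d['score'],2)) for d in ctrl.recognise('wrist','bush')][:2])
print(proj('wrist',[[.282,.329,.085]]))
todo([.282,.329,.062],p[2])
```

```text
t 26.85 pos [0.2875 0.3348 0.2035] base [ 0.0098 -0.1552  0.2035] x [ 0.8178 -0.5754 -0.    ] y [ 0.0001  0.0001 -1.    ] F [ 0.3469  0.4232 -0.0302] Fbase [ 0.041   0.5457 -0.0302] Ftool [0.0402 0.0302 0.5457] op 1.0 q [ 0.5911 -0.088   1.9691  0.      1.2604  1.2042]
[(array([0.2861, 0.3233, 0.081 ]), 0.94), (array([0.3027, 0.414 , 0.0599]), 0.56)]
[[316.8174 253.2684]]
shift now-tool [-0.0282  2.8374 -0.1772] shift target-tool [-0.0278  2.8376 -0.1749] turn [-0.0066 -0.0112  0.0018] dist mm [  -6.1601   -6.361  -141.8791]
```

View pics/w6.png

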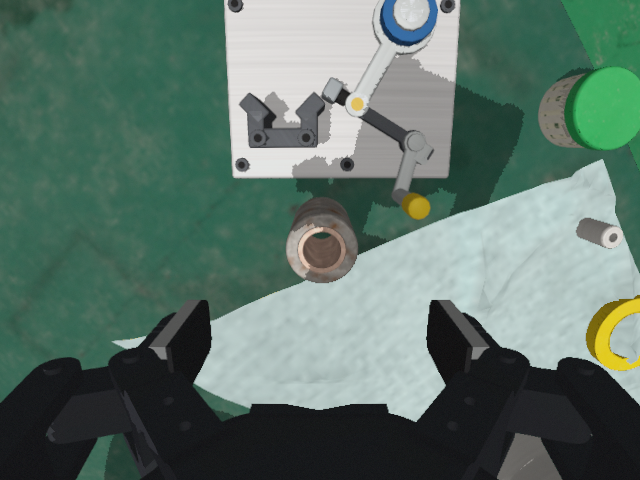

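View pics/s6.png

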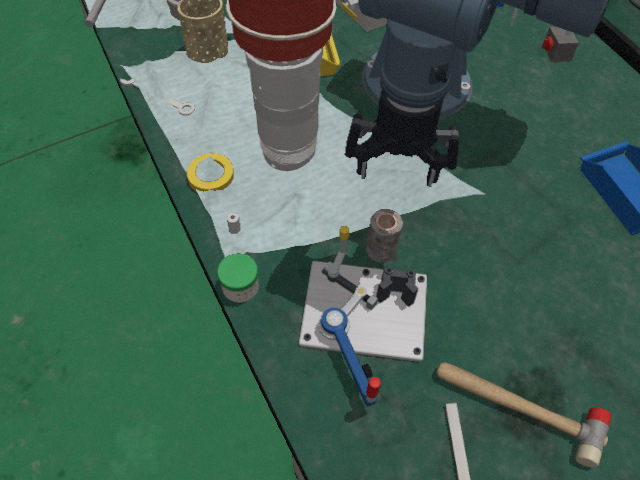

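```bash
python3 - <<'E'
from h import *
X=unproj('wrist',[322,249.5],.085);print(X,w2b(X))
print('trig',w2b(unproj('wrist',[417,208],.097)))
print('corners',proj('wrist',[b2w(c) for c in ([-.07,-.12,.012],[.12,-.12,.012])]), 'vee seat plate',proj('wrist',[b2w([-.02,-.04,.012]),b2w([-.02,-.04,.062]),b2w([-.045,-.04,.062]),b2w([.005,-.04,.062])]))
todo([X[0],X[1],.062],p[2])
E
python3 -c "
import cv2
a=cv2.imread('pics/w6.png')[0:300,210:470];cv2.imwrite('pics/w6c.png',cv2.resize(a,None,fx=2,fy=2,interpolation=cv2.INTER_CUBIC))"
```

```text
[0.2866 0.3292 0.085 ] [ 0.0123 -0.1603  0.085 ]
trig [ 0.0749 -0.1284  0.097 ]
corners [[227.7708 182.4176]
 [443.1747 182.3514]] vee seat plate [[282.3265  85.4427]
 [275.445   74.4715]
 [239.7795  74.9598]
 [311.3072  74.2353]]
shift now-tool [ 0.0456  2.8375 -0.1212] shift target-tool [ 0.0461  2.8376 -0.119 ] turn [-0.0066 -0.0112  0.0018] dist mm [  -1.532    -6.1948 -141.8791]
```

View pics/w6c.png

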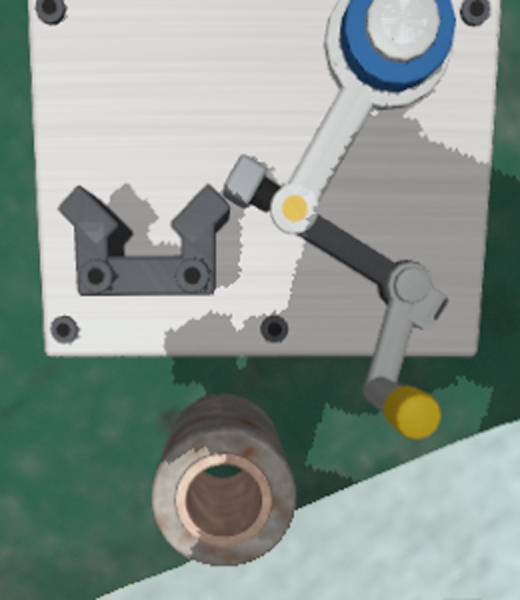

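Run:
```python
from h import *
st();k=ctrl.get_calibration('wrist');im=pic('wrist','w7');import json
np.save('k7.npy',k,allow_pickle=True);st()
a=im[0:300,210:470,::-1];cv2.imwrite('pics/w7c.png',cv2.resize(a,None,fx=2,fy=2,interpolation=cv2.INTER_CUBIC))
print('corners',proj('wrist',[b2w(c) for c in ([-.07,-.12,.012],[.12,-.12,.012])]),proj('wrist',[[.282,.329,.085],b2w([.072,-.131,.097])]))
```

```text
t 26.9 pos [0.2882 0.3354 0.2039] base [ 0.01   -0.1544  0.2039] x [ 0.8179 -0.5753  0.0002] y [ 0.0006  0.0005 -1.    ] F [0.921  0.1229 0.4449] Fbase [0.6835 0.6295 0.4449] Ftool [ 0.6827 -0.4443  0.6308] op 0.999 q [ 0.5912 -0.087   1.9674  0.0001  1.2604  1.2042]
t 26.95 pos [0.2884 0.3356 0.204 ] base [ 0.0101 -0.154   0.204 ] x [ 0.818  -0.5753  0.0003] y [ 0.0007  0.0005 -1.    ] F [ 0.6706 -0.2183  0.0198] Fbase [0.6744 0.2063 0.0198] Ftool [ 0.6742 -0.0195  0.2072] op 0.998 q [ 0.5913 -0.0864  1.9665  0.      1.2606  1.2042]
corners [[227.7162 182.7921]
 [442.9676 182.7452]] [[316.6707 253.6708]
 [412.1026 212.3625]]
```

View pics/w7c.png

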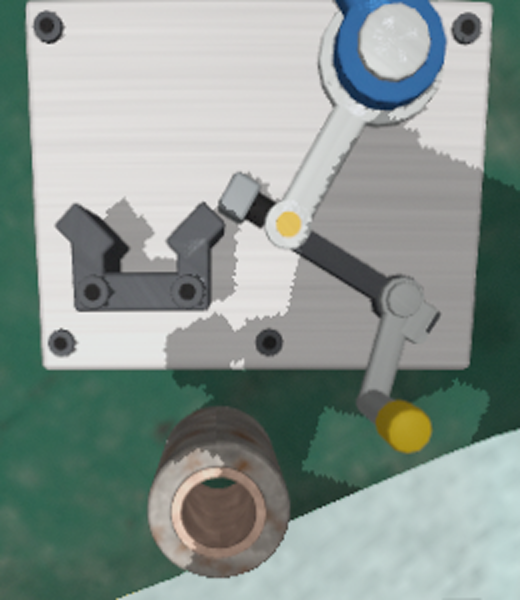

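Run:
```python
from h import *
st()
X=unproj('wrist',[319.3,255.3],.085);print(X,w2b(X))
# vee screw holes in wrist at z~.062 top
for u,v in ((92,292),(187,292)): print('screw',w2b(unproj('wrist',[210+u/2,v/2],.062)))
for u,v in ((57,222),(222,225)): print('veetip',w2b(unproj('wrist',[210+u/2,v/2],.062)))
X=(X*.6+np.array([.282,.329,.085])*.4);print(X)
todo([X[0],X[1],.062],p[2])
```

```text
t 26.95 pos [0.2884 0.3356 0.204 ] base [ 0.0101 -0.154   0.204 ] x [ 0.818  -0.5753  0.0003] y [ 0.0007  0.0005 -1.    ] F [ 0.6706 -0.2183  0.0198] Fbase [0.6744 0.2063 0.0198] Ftool [ 0.6742 -0.0195  0.2072] op 0.998 q [ 0.5913 -0.0864  1.9665  0.      1.2606  1.2042]
[0.2828 0.3269 0.085 ] [ 0.0105 -0.1643  0.085 ]
screw [-0.0353 -0.0884  0.062 ]
screw [-0.0008 -0.0886  0.062 ]
veetip [-0.0469 -0.0639  0.062 ]
veetip [ 0.0118 -0.0654  0.062 ]
[0.2825 0.3278 0.085 ]
shift now-tool [-0.0081  2.8406 -0.1987] shift target-tool [-0.0075  2.8408 -0.1962] turn [-0.0073 -0.0106  0.0025] dist mm [  -5.94     -7.8172 -142.038 ]
```

>>> apply_moves(
  plan="0 0.5 -0.1 0 0 0 0.88; 0 0.8 -0.1 0 0 0 0.88; 0 0.8 0 0 0 0 0.88; 0 0.54 0 0 0 0 0.88; 0 0.2 0 0 0 0 0.88",
)

```text
time_s: 27.45
eef_pos: [0.2808, 0.3261, 0.0591]
eef_rot: [-0.673, 0.675, -0.214, 0.212]
wrist_force: [0.4, -0.7, 0.1]
opening: 0.882
```

Run:
```python
from h import *
ctrl.camera('wrist');pic('wrist','w8');pic('scene','c8');st();todo([.2825,.3278,.062],p[2])
print(proj('wrist',[[.2825,.3278,.085]]))
```

```text
t 27.6 pos [0.2824 0.3272 0.062 ] base [ 0.01   -0.1644  0.062 ] x [ 0.8181 -0.5751 -0.0002] y [-0.0004 -0.0002 -1.    ] F [ 0.2576 -0.3984  0.4288] Fbase [ 0.4397 -0.1782  0.4288] Ftool [ 0.4398 -0.4288 -0.1779] op 0.88 q [0.5827 0.1297 2.0872 0.     0.9251 1.1954]
shift now-tool [-0.0052 -0.0008  0.011 ] shift target-tool [-0.0051 -0.0008  0.011 ] turn [ 0.0032 -0.009  -0.0015] dist mm [0.1064 0.5994 0.0376]
[[318.0284 349.296 ]]
```

View pics/w8.png

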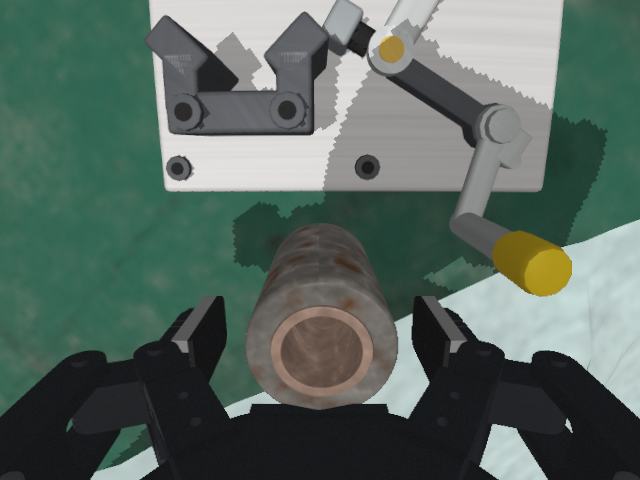

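View pics/c8.png

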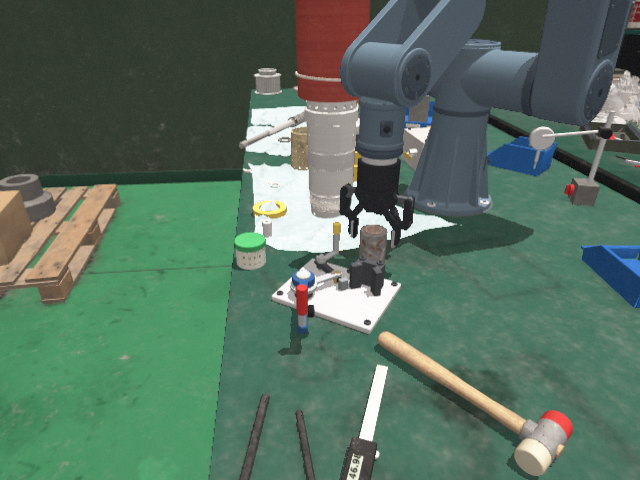

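>>> apply_moves(
  plan="0.02 0 0 0 0 0 0.7; 0 0 0 0 0 0 0.6; 0 0 0 0 0 0 0.4; 0 0 0 0 0 0 0.3; 0 0 0 0 0 0 0.3",
)

```text
time_s: 28.1
eef_pos: [0.2838, 0.3273, 0.0637]
eef_rot: [0.675, -0.673, 0.213, -0.214]
wrist_force: [-2.9, 0.3, 6.3]
opening: 0.598
```

>>> apply_moves(
  plan="0 0 0 0 0 0 0.3; 0 -0.2 0 0 0 0 0.3; 0 -0.4 0 0 0 0 0.3; 0 -0.5 0 0 0 0 0.3; 0 -0.4 0 0 0 0 0.3",
)

```text
time_s: 28.6
eef_pos: [0.2823, 0.3259, 0.1383]
eef_rot: [-0.674, 0.674, -0.213, 0.213]
wrist_force: [0.0, 0.2, -6.3]
opening: 0.591
```

Run:
```python
from h import *
pic('wrist','w9');pic('scene','c9');st();todo(b2w([-.0185,-.033,.15]),p[2])
```

```text
t 28.7 pos [0.2842 0.3272 0.1398] base [ 0.0115 -0.1633  0.1398] x [ 0.8181 -0.5751  0.0023] y [ 0.005   0.0032 -1.    ] F [ 0.8666  0.4859 -5.9526] Fbase [ 0.4305  0.8955 -5.9526] Ftool [0.416  5.9584 0.8631] op 0.595 q [ 0.5804 -0.0197  2.0477 -0.0001  1.1076  1.1932]
shift now-tool [-0.6012 -0.1913  2.6064] shift target-tool [-0.599  -0.2043  2.606 ] turn [-0.0459 -0.0084  0.019 ] dist mm [ 50.2997 123.873   10.2141]
```

View pics/w9.png

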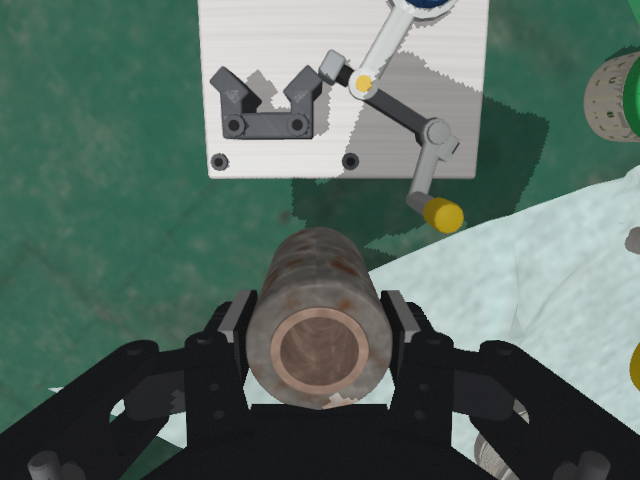

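View pics/c9.png

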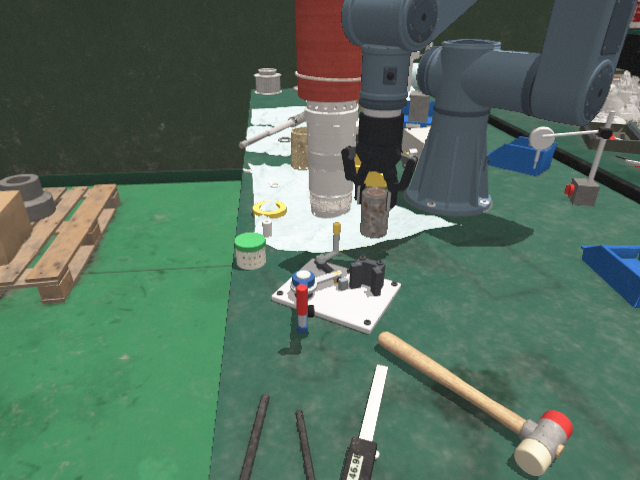

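>>> apply_moves(
  plan="-0.1 -0.3 0.3 0 0 0 0.3; -0.15 -0.2 0.6 0 0 0 0.3; -0.2 0 0.7 0 0 0 0.3; -0.15 0 0.6 0 0 0 0.3; 0 0 0.3 0 0 0 0.3",
)

```text
time_s: 29.2
eef_pos: [0.3299, 0.4473, 0.1605]
eef_rot: [-0.674, 0.674, -0.213, 0.213]
wrist_force: [-0.8, -0.3, -6.2]
opening: 0.592
```

>>> apply_moves(
  plan="0 0 0.06 0 0 0 0.3; 0 0 0 0 0 0 0.3; 0 0 0 0 0 0 0.3; 0 0 0 0 0 0 0.3; 0 0 0 0 0 0 0.3",
)

```text
time_s: 29.7
eef_pos: [0.3315, 0.4476, 0.1618]
eef_rot: [-0.674, 0.674, -0.213, 0.213]
wrist_force: [0.5, -0.3, -7.0]
opening: 0.594
```

Run:
```python
from h import *
pic('wrist','w10');pic('scene','c10');pic('side','s10');st();todo(b2w([-.0185,-.035,.0865]),p[2])
```

```text
t 29.85 pos [0.3317 0.4479 0.162 ] base [-0.019  -0.0372  0.162 ] x [ 0.8179 -0.5753  0.0001] y [ 0.0003  0.0002 -1.    ] F [-0.2561 -0.5683 -5.7083] Fbase [ 0.1167 -0.6123 -5.7083] Ftool [ 0.1167  5.7081 -0.6141] op 0.592 q [ 0.7205  0.2272  1.724  -0.      1.19    1.3335]
shift now-tool [0.0092 1.5104 0.0435] shift target-tool [0.0094 1.5104 0.0439] turn [-0.0028 -0.0111  0.0011] dist mm [  1.647    1.5289 -75.5184]
```

View pics/w10.png

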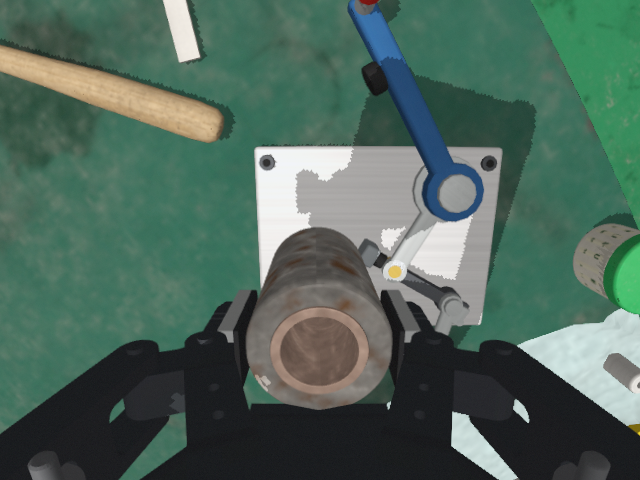

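View pics/c10.png

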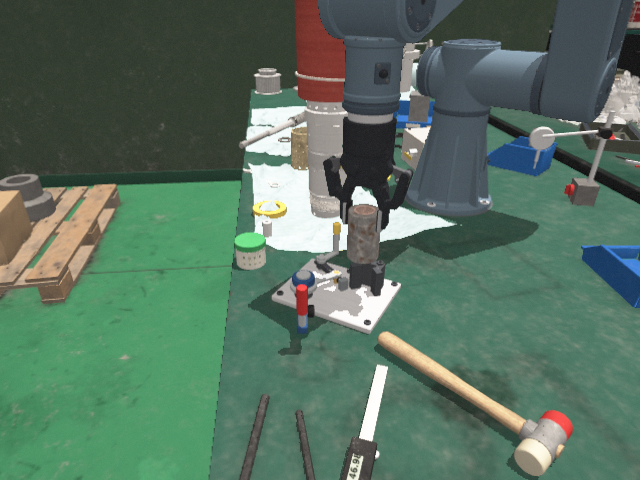

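View pics/s10.png

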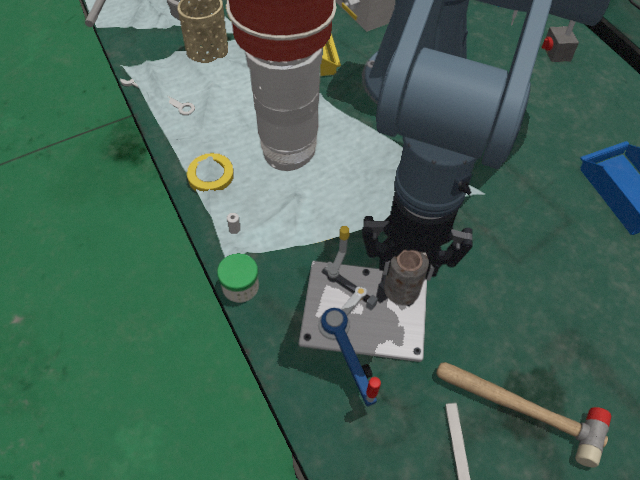

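Run:
```python
from h import *
P=[b2w(c) for c in ([-.07,.03,.012],[.12,.03,.012],[.12,-.12,.012])]
print(proj('wrist',P))
for uv in ([255,148],[501.5,148.5],[482,325]): print(w2b(unproj('wrist',uv,.012)))
```

```text
[[250.3012 143.6372]
 [501.852  144.9504]
 [479.7449 324.3794]]
[-0.0666  0.0268  0.012 ]
[0.12   0.0274 0.012 ]
[ 0.1221 -0.1206  0.012 ]
```

>>> apply_moves(
  plan="0 0.3 0 0 0 0 0.3; 0 0.45 0 0 0 0 0.3; 0 0.45 0 0 0 0 0.3; 0 0.25 0 0 0 0 0.3; 0 0.05 0 0 0 0 0.3",
)

```text
time_s: 30.35
eef_pos: [0.3312, 0.4474, 0.0848]
eef_rot: [-0.673, 0.675, -0.214, 0.213]
wrist_force: [0.5, -0.7, -6.9]
opening: 0.596
```

Run:
```python
from h import *
ctrl.camera('scene');st();pic('scene','c11');pic('side','s11');st()
```

```text
t 30.4 pos [0.3312 0.4476 0.0854] base [-0.0192 -0.0378  0.0854] x [ 0.8179 -0.5753 -0.0005] y [-0.0017 -0.0015 -1.    ] F [-0.1022 -0.1511 -6.9231] Fbase [ 0.0031 -0.1824 -6.9231] Ftool [ 0.007   6.9234 -0.1675] op 0.591 q [0.7205 0.3353 1.7654 0.     1.0431 1.3335]
t 30.5 pos [0.3316 0.4482 0.087 ] base [-0.0192 -0.037   0.087 ] x [ 0.818  -0.5752 -0.0003] y [-0.0004 -0.     -1.    ] F [ 0.6317  0.9723 -6.4611] Fbase [-0.0411  1.1588 -6.4611] Ftool [-0.0406  6.4608  1.1603] op 0.594 q [0.7208 0.3332 1.7644 0.0003 1.0443 1.3335]
```

View pics/c11.png

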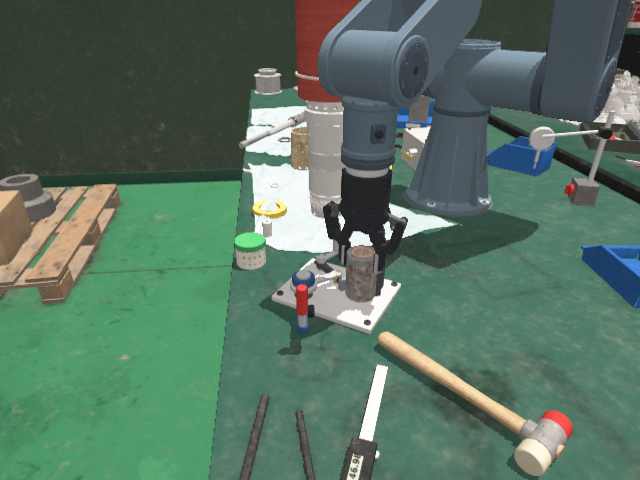

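View pics/s11.png

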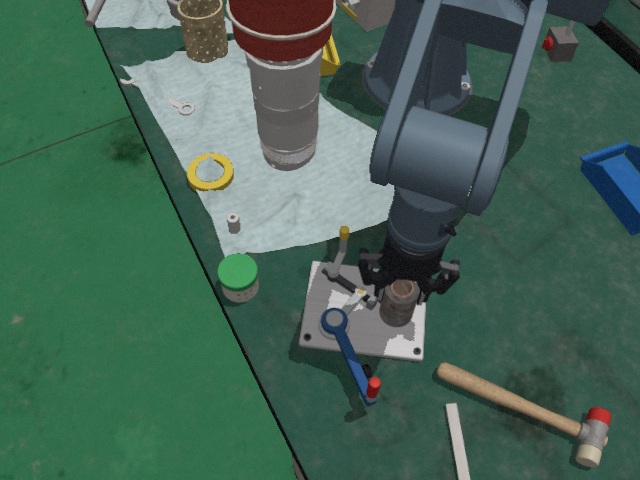

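>>> apply_moves(
  plan="0 0.05 0 0 0 0 0.3; 0 0.05 0 0 0 0 0.3; 0 0.03 0 0 0 0 0.3; 0 0.02 0 0 0 0 0.3; 0 0 0 0 0 0 0.3",
)

```text
time_s: 31.0
eef_pos: [0.3316, 0.4481, 0.0792]
eef_rot: [-0.674, 0.674, -0.213, 0.213]
wrist_force: [-0.6, -0.3, -6.0]
opening: 0.59
```

>>> apply_moves(
  plan="0 0.01 0 0 0 0 0.3; 0 0.01 0 0 0 0 0.3; 0 0.01 0 0 0 0 0.3; 0 0 0 0 0 0 0.3; 0 0 0 0 0 0 0.3",
)

```text
time_s: 31.5
eef_pos: [0.3317, 0.4481, 0.0778]
eef_rot: [-0.674, 0.674, -0.213, 0.213]
wrist_force: [0.6, -0.5, -6.0]
opening: 0.594
```

```bash
python3 a.py
```

```text
t 31.65 Ftool mean [0.2847 6.1358 0.1856] x each [0.7774 0.0759 0.0328 0.2525] ang -0.3939274549586986 rad 0.09646367551748662 op 0.5887902472777303 q6 1.33349570240528
```

>>> apply_moves(
  plan="0 0.01 0 0 0 0 0.3; 0 0.01 0 0 0 0 0.3; 0 0.01 0 0 0 0 0.3; 0 0 0 0 0 0 0.3; 0 0 0 0 0 0 0.3",
)

```text
time_s: 32.15
eef_pos: [0.3317, 0.4481, 0.0762]
eef_rot: [-0.674, 0.674, -0.213, 0.213]
wrist_force: [0.4, -0.7, -5.9]
opening: 0.594
```

```bash
python3 a.py
```

```text
t 32.3 Ftool mean [-0.1083  6.4083 -0.2866] x each [ 0.7113 -0.1687 -0.0963 -0.8796] ang -0.3942732993215989 rad 0.09649722011834168 op 0.5930620919466529 q6 1.3334979246947412
```

>>> apply_moves(
  plan="0 0.01 0 0 0 0 0.3; 0 0.01 0 0 0 0 0.3; 0 0 0 0 0 0 0.3; 0 0 0 0 0 0 0.3; 0 0 0 0 0 0 0.3",
)

```text
time_s: 32.8
eef_pos: [0.3319, 0.4483, 0.0758]
eef_rot: [0.674, -0.674, 0.213, -0.213]
wrist_force: [-2.0, -0.3, 2.2]
opening: 0.591
```

```bash
python3 a.py
```

```text
t 32.95 Ftool mean [-1.2048 -3.124  -1.9242] x each [-1.5294 -0.6433 -1.4058 -1.2406] ang -0.3911450558801384 rad 0.09637258310721093 op 0.5904059907848522 q6 1.3335192654726764
```

>>> apply_moves(
  plan="0 -0.01 0 0 0 0 0.6; 0 0 0 0 0 0 0.65; 0 0 0 0 0 0 0.75; 0 0 0 0 0 0 0.85; 0 0 0 0 0 0 0.9",
)

```text
time_s: 33.45
eef_pos: [0.3319, 0.4482, 0.0759]
eef_rot: [0.674, -0.674, 0.213, -0.213]
wrist_force: [0.5, 0.3, -0.7]
opening: 0.904
```

Run:
```python
from h import *
pic('wrist','w12');st()
```

```text
t 33.5 pos [0.3319 0.4482 0.0759] base [-0.019  -0.0369  0.0759] x [ 0.818  -0.5752  0.0001] y [ 0.0003  0.0002 -1.    ] F [ 0.8541 -0.5099 -0.0989] Fbase [ 0.9921  0.073  -0.0989] Ftool [0.992  0.0991 0.0741] op 0.899 q [ 0.7206  0.3506  1.7686 -0.      1.0221  1.3335]
```

View pics/w12.png

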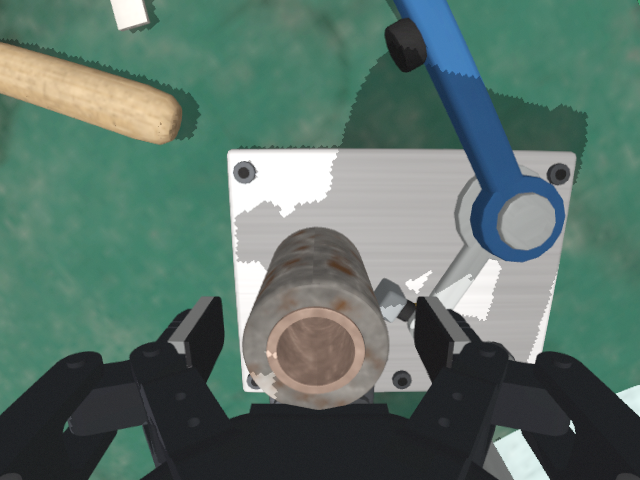

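>>> apply_moves(
  plan="0 -0.3 0 0 0 0 0.95; 0 -0.6 0 0 0 0 1; 0 -0.9 0 0 0 0 1; 0 -0.8 0 0 0 0 1; 0 -0.2 0 0 0 0 0.8",
)

```text
time_s: 34.0
eef_pos: [0.3338, 0.4502, 0.2227]
eef_rot: [0.677, -0.671, 0.211, -0.215]
wrist_force: [1.0, 0.0, -0.5]
opening: 0.86
```

Run:
```python
from h import *
pic('scene','c13');pic('side','s13');st();todo(b2w([.035,-.1295,.2]),p[2])
for n in('c13','s13'):
    a=cv2.imread(f'pics/{n}.png')[200:410,220:450];cv2.imwrite(f'pics/{n}z.png',cv2.resize(a,None,fx=2.6,fy=2.6,interpolation=cv2.INTER_CUBIC))
```

```text
t 34.1 pos [0.3328 0.4492 0.2191] base [-0.0188 -0.0355  0.2191] x [ 0.8181 -0.575   0.0014] y [ 0.0044  0.0038 -1.    ] F [ 0.1171  0.7928 -0.1662] Fbase [-0.3593  0.7163 -0.1662] Ftool [-0.3603  0.1697  0.715 ] op 0.799 q [ 0.7208  0.1633  1.6757 -0.      1.2968  1.3335]
shift now-tool [ 1.0772  0.3727 -1.8802] shift target-tool [ 1.0759  0.3819 -1.8791] turn [-0.0472 -0.0081  0.0116] dist mm [  -9.9087 -107.812   -19.0929]
```

View pics/c13z.png

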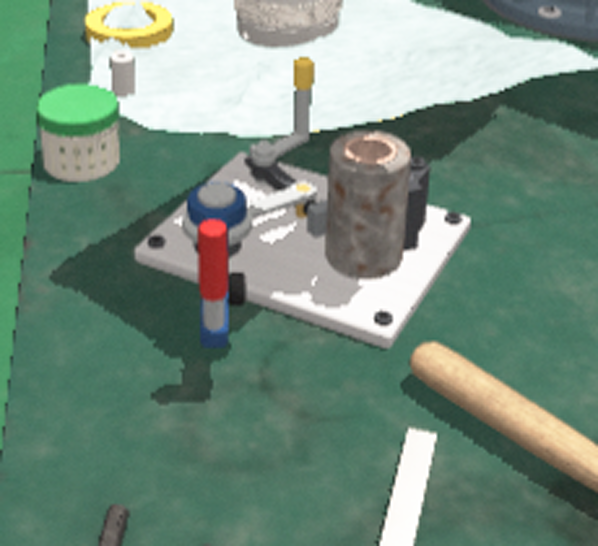

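View pics/s13z.png

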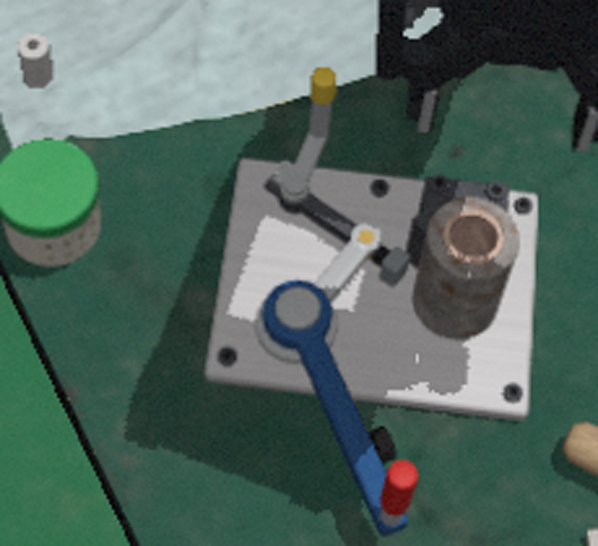

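Run:
```python
from h import *
from scipy.optimize import least_squares
us=np.array([220+470/2.6,200+237/2.6]);uc=np.array([220+371/2.6,200+150/2.6])
g=lambda X:np.r_[proj('side',X)[0]-us,proj('scene',X)[0]-uc]
r=least_squares(g,[.35,.43,.05]);print(r.x,r.fun,w2b(r.x)); 
for c,u in (('side',us),('scene',uc)): print(w2b(unproj(c,u,.097)))
```

```text
[0.3297 0.4481 0.0956] [ 1.2156 -0.8107 -1.5561  0.6276] [-0.0208 -0.0382  0.0956]
[-0.019  -0.0359  0.097 ]
[-0.0231 -0.0392  0.097 ]
```

>>> apply_moves(
  plan="0.2 0 -0.4 0 0 0 0.5; 0.3 0.1 -0.6 0 0 0 0.2; 0.35 0.1 -0.6 0 0 0 0; 0.2 0.1 -0.28 0 0 0 0; 0 0.1 0 0 0 0 0",
)

```text
time_s: 34.6
eef_pos: [0.3194, 0.3388, 0.1939]
eef_rot: [-0.673, 0.675, -0.215, 0.213]
wrist_force: [0.0, 0.1, 0.1]
opening: -0.003
```

Run:
```python
from h import *
ctrl.camera('side');ctrl.camera('side');st();k=pic('wrist','w14');todo(b2w([.035,-.1295,.089]),p[2]);print(proj('wrist',[b2w([.072,-.131,.097])]))
```

```text
t 34.7 pos [0.3198 0.3406 0.1942] base [ 0.0329 -0.1319  0.1942] x [ 0.8174 -0.5761 -0.0014] y [-0.0025 -0.0012 -1.    ] F [-0.178   0.2378  0.827 ] Fbase [-0.2823  0.0925  0.827 ] Ftool [-0.2837 -0.8268  0.0898] op -0.002 q [ 0.5617 -0.0116  1.9165  0.0004  1.2395  1.1755]
shift now-tool [0.0446 2.1162 0.0377] shift target-tool [0.0426 2.1163 0.0345] turn [ 0.0124 -0.0119 -0.0083] dist mm [   2.7317    0.1893 -105.8163]
[[378.9147 249.0546]]
```

View pics/w14.png

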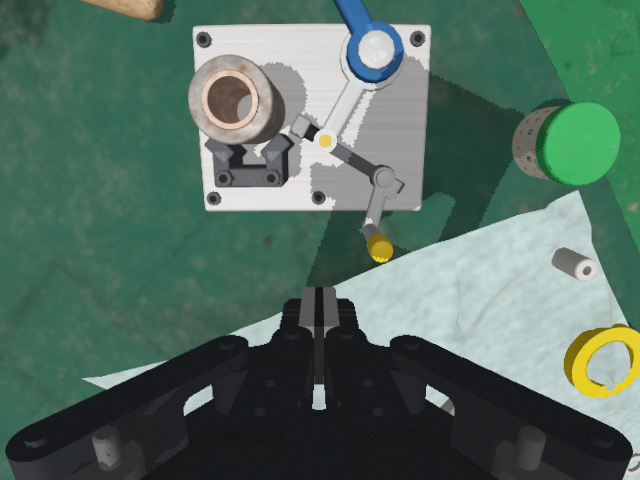

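>>> apply_moves(
  plan="0 0.4 0.03 0 0 0 0; 0 0.6 0 0 0 0 0; 0 0.6 0 0 0 0 0; 0 0.4 0 0 0 0 0; 0 0.1 0 0 0 0 0",
)

```text
time_s: 35.25
eef_pos: [0.3198, 0.3421, 0.0883]
eef_rot: [-0.673, 0.676, -0.214, 0.212]
wrist_force: [-0.0, 0.2, -0.7]
opening: -0.001
```

Run:
```python
from h import *
ctrl.camera('side');ctrl.camera('side');st();k=pic('wrist','w15');print(proj('wrist',[b2w([.072,-.131,.097])]));pic('side','s15')
```

```text
t 35.35 pos [0.321  0.3426 0.0902] base [ 0.0327 -0.1295  0.0902] x [ 0.8185 -0.5745 -0.0008] y [-0.0015 -0.0009 -1.    ] F [-0.2797  0.9839 -0.0404] Fbase [-0.794   0.6449 -0.0404] Ftool [-0.7942  0.04    0.6447] op 0.002 q [0.5643 0.1533 1.9843 0.0001 1.0058 1.1762]
[[420.0664 330.6221]]
```

View pics/w15.png

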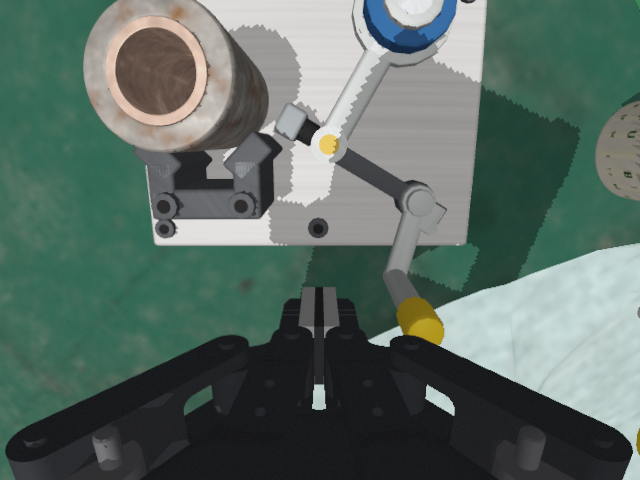

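View pics/s15.png

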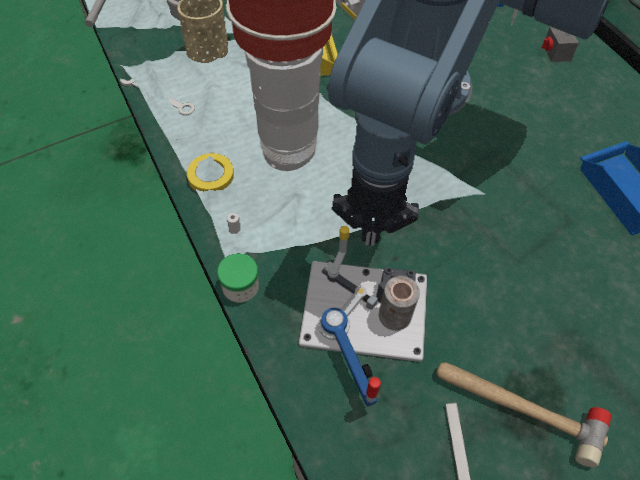

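>>> apply_moves(
  plan="0.06 0 0 0 0 0 0; 0.06 0 0 0 0 0 0; 0.06 0 0 0 0 0 0; 0.06 0 0 0 0 0 0; 0 0 0 0 0 0 0",
)

```text
time_s: 35.95
eef_pos: [0.3318, 0.3351, 0.091]
eef_rot: [0.674, -0.674, 0.213, -0.214]
wrist_force: [-0.1, 1.4, 0.1]
opening: -0.004
```

```bash
python3 a.py; python3 -c "
from h import *
st();pic('wrist','w16')"
```

```text
t 36.1 Ftool mean [-0.3981  0.0567  0.1425] x each [-0.8673 -0.6639  0.0563 -0.1174] ang -1.3829654240541647 rad 0.13202288762913794 op -0.0032363628971784682 q6 1.151798890448333
t 36.1 pos [0.3312 0.3353 0.0908] base [ 0.0453 -0.1297  0.0908] x [ 0.8179 -0.5754 -0.0001] y [-0.0001 -0.     -1.    ] F [-0.5037 -0.512  -0.0562] Fbase [-0.1184 -0.7084 -0.0562] Ftool [-0.1174  0.0563 -0.7085] op -0.003 q [0.5388 0.1549 1.9809 0.     1.0059 1.1518]
```

View pics/w16.png

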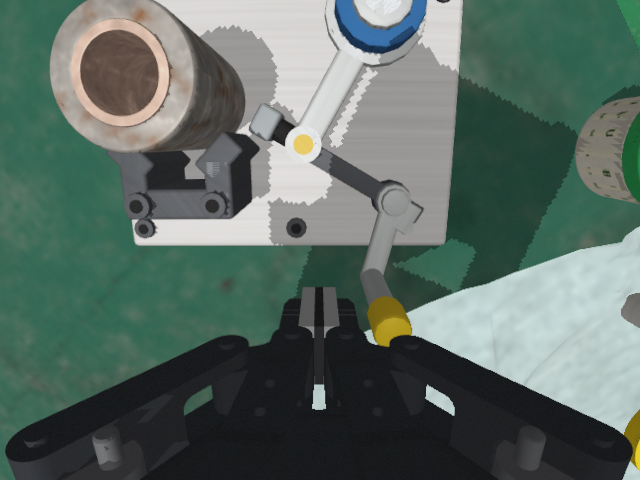

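>>> apply_moves(
  plan="0.04 0 0 0 0 0 0; 0.04 0 0 0 0 0 0; 0.03 0 0 0 0 0 0; 0.03 0 0 0 0 0 0; 0 0 0 0 0 0 0",
)

```text
time_s: 36.65
eef_pos: [0.3371, 0.3312, 0.0907]
eef_rot: [-0.674, 0.674, -0.213, 0.213]
wrist_force: [-0.6, -0.6, -0.4]
opening: -0.004
```

```bash
python3 a.py; python3 -c "
from h import *
st();pic('side','s17')"
```

```text
t 36.8 Ftool mean [ 0.1459 -0.0818 -0.298 ] x each [-0.1649  0.1577  0.2721  0.3188] ang -1.435547212492116 rad 0.13082100820588538 op -0.00045962973942762295 q6 1.1378265067809958
t 36.8 pos [0.337  0.3313 0.0908] base [ 0.0524 -0.1296  0.0908] x [ 0.818  -0.5752  0.    ] y [ 0. -0. -1.] F [ 0.474   0.1199 -0.1219] Fbase [ 0.3192  0.3703 -0.1219] Ftool [0.3188 0.1219 0.3707] op -0.0 q [ 0.5249  0.1575  1.9778 -0.      1.0063  1.1378]
```

View pics/s17.png

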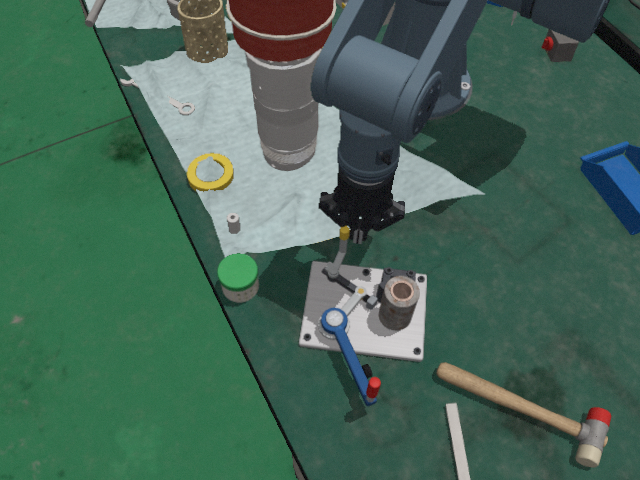

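Not touching yet; keep pushing.

>>> apply_moves(
  plan="0.03 0 0 0 0 0 0; 0.03 0 0 0 0 0 0; 0.03 0 0 0 0 0 0; 0.03 0 0 0 0 0 0; 0 0 0 0 0 0 0",
)

```text
time_s: 37.35
eef_pos: [0.3404, 0.3278, 0.0906]
eef_rot: [-0.674, 0.675, -0.215, 0.212]
wrist_force: [-8.3, 1.6, 5.0]
opening: 0.002
```

```bash
python3 a.py; python3 -c "
from h import *
st();pic('side','s18')"
```

```text
t 37.5 Ftool mean [-6.9963 -5.0965 -3.1672] x each [-7.6987 -7.1014 -6.1872 -6.9978] ang -1.4717350703799963 rad 0.1311711863805093 op -0.0026549172580831236 q6 1.1259317086800493
t 37.5 pos [0.3403 0.3279 0.0906] base [ 0.057  -0.1305  0.0906] x [ 0.818  -0.5753 -0.0026] y [-0.0033 -0.0002 -1.    ] F [-7.4541  1.5428  5.1754] Fbase [-6.9885 -3.0173  5.1754] Ftool [-6.9978 -5.1511 -3.037 ] op -0.003 q [0.5139 0.1595 1.976  0.0017 1.0091 1.1259]
```

View pics/s18.png

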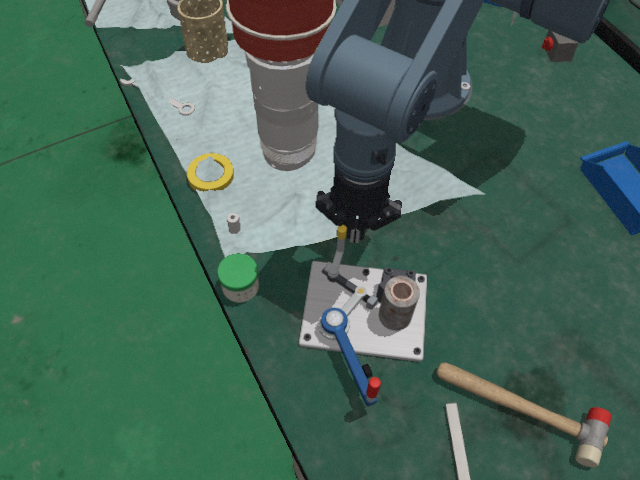

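>>> apply_moves(
  plan="0 -0.04 0 0 0 0 0; 0.03 0 -0.005 0 0 0 0; 0.03 0 -0.005 0 0 0 0; 0 0 0 0 0 0 0; 0 0 0 0 0 0 0",
)

```text
time_s: 38.05
eef_pos: [0.3416, 0.3262, 0.0919]
eef_rot: [-0.674, 0.674, -0.215, 0.212]
wrist_force: [-8.4, 6.1, 0.6]
opening: -0.001
```

```bash
python3 a.py; python3 -c "
from h import *
st();pic('side','s19');pic('wrist','w19')"
```

```text
t 38.2 Ftool mean [-10.0439  -0.2294  -0.1657] x each [-10.3534  -9.2304 -10.2713 -10.3207] ang -1.4872659375446478 rad 0.13169744112066592 op 0.004874869736032599 q6 1.1194958183440726
t 38.2 pos [0.3416 0.3262 0.0919] base [ 0.059  -0.1312  0.0919] x [ 0.8179 -0.5754 -0.0044] y [-0.005   0.0006 -1.    ] F [-8.4491  5.923   0.5629] Fbase [-10.3183  -0.0026   0.5629] Ftool [-10.3207  -0.517   -0.0188] op 0.005 q [0.5082 0.1568 1.9757 0.0035 1.0132 1.1195]
```

View pics/s19.png

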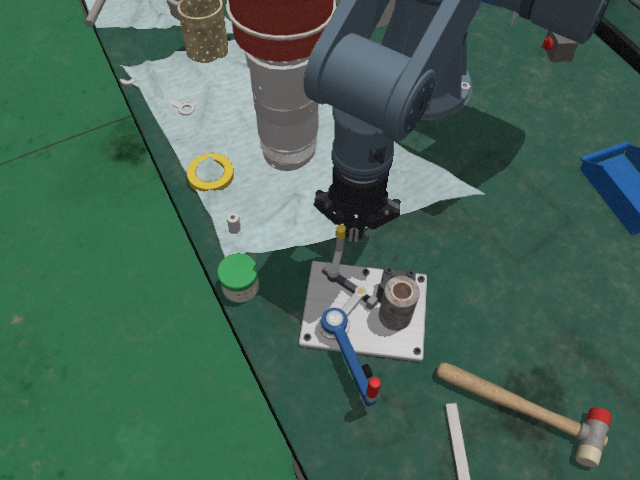

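View pics/w19.png

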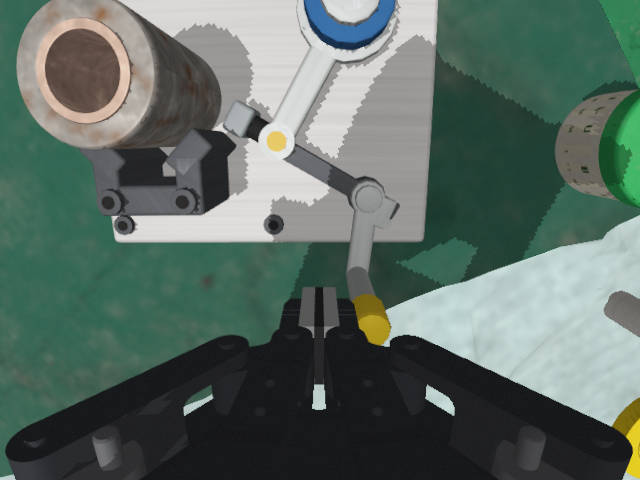

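>>> apply_moves(
  plan="0.03 0 -0.005 0 0 0 0; 0.03 0 -0.005 0 0 0 0; 0 0 0 0 0 0 0; 0 0 0 0 0 0 0; 0 0 0 0 0 0 0",
)

```text
time_s: 38.8
eef_pos: [0.3432, 0.3242, 0.0919]
eef_rot: [-0.674, 0.674, -0.215, 0.211]
wrist_force: [-10.1, 6.9, 1.0]
opening: -0.001
```

```bash
python3 a.py; python3 -c "
from h import *
st();pic('side','s20');pic('wrist','w20')"
```

```text
t 38.95 Ftool mean [-12.5274  -0.7713  -0.5145] x each [-12.2259 -12.6169 -11.9786 -13.2882] ang -1.5064635569031855 rad 0.1321369147380798 op 0.0022381578019859275 q6 1.1131442627548624
t 38.95 pos [0.3432 0.3242 0.0919] base [ 0.0615 -0.1319  0.0919] x [ 0.8178 -0.5754 -0.0054] y [-0.006   0.0009 -1.    ] F [-11.5832   6.617    1.3845] Fbase [-13.2828  -1.2341   1.3845] Ftool [-13.2882  -1.3097  -1.2571] op 0.002 q [0.5023 0.157  1.9756 0.0043 1.0138 1.1131]
```

View pics/s20.png

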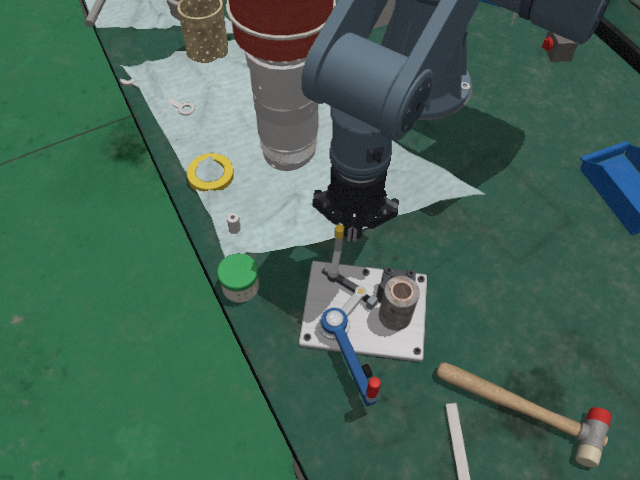

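View pics/w20.png

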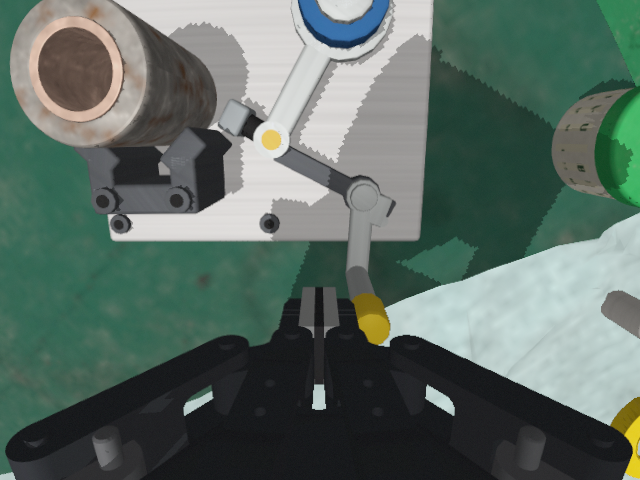

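>>> apply_moves(
  plan="0.03 0 -0.005 0 0 0 0; 0.03 0 -0.005 0 0 0 0; 0.02 0 -0.005 0 0 0 0; 0 0 0 0 0 0 0; 0 0 0 0 0 0 0",
)

```text
time_s: 39.55
eef_pos: [0.349, 0.3205, 0.0926]
eef_rot: [-0.674, 0.674, -0.214, 0.213]
wrist_force: [-2.8, 0.4, -2.1]
opening: 0.001
```

```bash
python3 a.py; python3 -c "
from h import *
st();pic('side','s21');pic('wrist','w21')"
```

```text
t 39.7 Ftool mean [-2.5422  2.0779 -0.8209] x each [-2.4956 -2.8603 -1.6769 -3.1361] ang -1.5581715758231975 rad 0.13145862727614133 op 0.0006421372486624976 q6 1.104742821617151
t 39.7 pos [0.3491 0.3206 0.0927] base [ 0.0683 -0.1314  0.0927] x [ 0.8179 -0.5753 -0.0001] y [-0.0001 -0.     -1.    ] F [-2.7285  1.5722 -2.2067] Fbase [-3.1367 -0.2796 -2.2067] Ftool [-3.1361  2.207  -0.2835] op 0.001 q [0.4918 0.157  1.9734 0.     1.0113 1.1047]
```

View pics/s21.png

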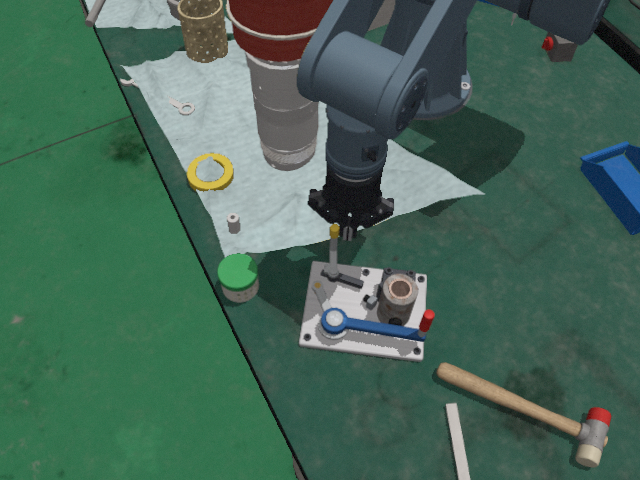

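Fired: the arm is shut against the bush. Now I'll back off and rise.

>>> apply_moves(
  plan="-0.1 0 0 0 0 0 0; -0.2 0 0 0 0 0 0; -0.3 0 0 0 0 0 0; -0.2 0 0 0 0 0 0; 0 -0.2 0 0 0 0 0",
)

```text
time_s: 40.3
eef_pos: [0.3147, 0.3439, 0.1023]
eef_rot: [-0.674, 0.675, -0.213, 0.212]
wrist_force: [-0.6, 0.2, 0.1]
opening: -0.004
```

>>> apply_moves(
  plan="0 -0.5 0 0 0 0 0; 0 -0.8 0 0 0 0 0; 0 -0.8 0 0 0 0 0; 0 -0.5 0 0 0 0 0; 0 0 0 0 0 0 0",
)

```text
time_s: 40.8
eef_pos: [0.3191, 0.3452, 0.2383]
eef_rot: [0.677, -0.672, 0.211, -0.216]
wrist_force: [0.5, 2.0, -0.1]
opening: 0.005
```

Run:
```python
from h import *
ctrl.camera('side');ctrl.camera('side');st()
for c in('scene','side'):
    n=c[:2]+'22';im=pic(c,n);a=im[200:410,220:450,::-1];cv2.imwrite(f'pics/{n}z.png',cv2.resize(a,None,fx=2.6,fy=2.6,interpolation=cv2.INTER_CUBIC))
pic('wrist','w22')
print(proj('side',b2w([-.02,-.04,.097])),proj('scene',b2w([-.02,-.04,.097])))
```

```text
t 40.9 pos [0.3169 0.3438 0.2339] base [ 0.0287 -0.1309  0.2339] x [ 0.818  -0.5752  0.0013] y [ 0.0023  0.0011 -1.    ] F [ 0.0346 -0.06   -0.3887] Fbase [ 0.0628 -0.0293 -0.3887] Ftool [ 0.0624  0.3887 -0.03  ] op 0.001 q [ 0.5716 -0.0595  1.8781 -0.0004  1.3205  1.1845]
[[401.6645 288.7415]] [[361.19  257.007]]
```

View pics/sc22z.png

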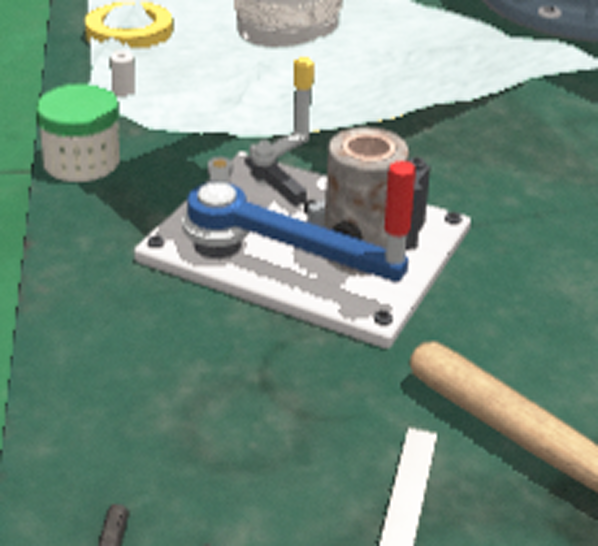

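View pics/si22z.png

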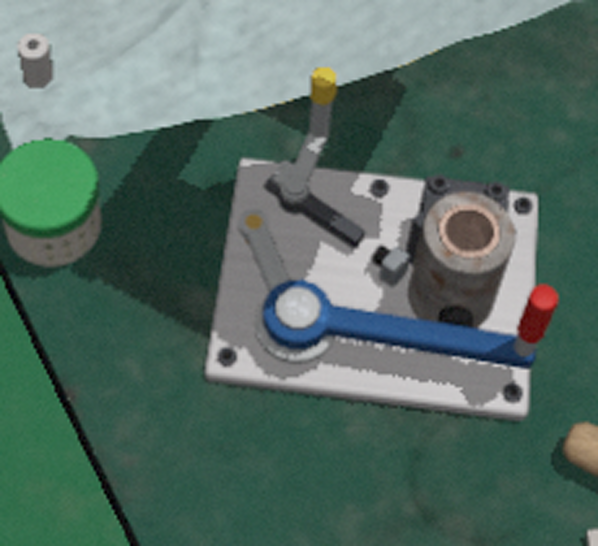

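View pics/w22.png

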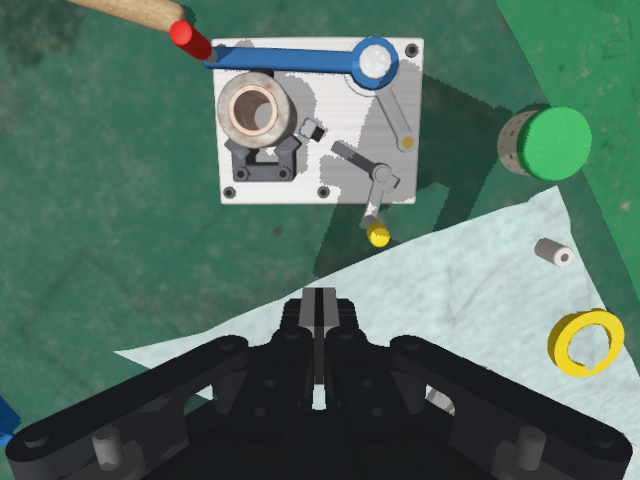

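```bash
python3 -c "
from h import *
print(ctrl.hand_in())"
```

```text
the job is handed in; nothing more can be done
None
```

The job is done and handed in at about 41 s of the 72 s allowed; no verdict came back. The rusty bush is clamped upright in the vee, and the robot is clear of everything.

- **Cocking:** I drew the arm back in 2 mm steps. At about 1.1 rad the handle force rose from 7.5 to 10.2 N, which was the buffer and well under its limit. As I backed off, the force fell to zero and the arm stayed open by itself. The catch itself gave no clear change in force, so I found it from the buffer contact and the back-off.
- **Placing:** The bush was lowered until it pressed on the plate with about 9 N, then released, about 3–4 mm in front of its seat. The arm stayed cocked throughout.
- **Trigger:** I pushed the trigger with the closed fingers, and the arm snapped shut. The push took up to about 12.5 N, more than the stated 3–6 N. Part of that was probably rubbing against the gripper. It also pressed vertically with about 5 N for a moment, and I raised the gripper 2 mm to relieve that.

**Last checks:**
- In the side and scene pictures the bush's top centre is within about 2 pixels of where a seated bush should show.
- The pad is on the bush.
- The trigger has sprung back.
- The grease pot and the dowel pin look unmoved.
- The wrist force is about zero.

The wrist camera disagreed with my fitted plate position by 2–3 mm, and I allowed for that when placing the bush.

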